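# Restock a spring-pusher lane with paint jars

### The arm

A 6-joint arm with a two-finger parallel gripper is mounted at the origin on the work surface. World frame = base frame: x ahead of the robot, y to its left, z up, the work surface at z = 0. Lengths are in m, angles in rad, forces in N, time in s.
With the tool pointing down it reaches from about 0.225 to 0.875 m from the base axis. Payload 3.4 kg.
Tool frame: the origin (TCP) lies at the very end of the fingers, on their centre line; the grasp point (between the pads) lies 19 mm behind it; z points along the fingers, y is the direction in which the jaws open and shut (so a half turn about z gives the same grasp; the last joint's range is limited). The gripper opens to 85 mm and grips with 20 to 120 N. Pads are 22 mm wide; open, the fingers measure 114 mm over their backs; the gripper's body (76 mm by 85 mm) begins 54 mm behind the grasp point. The pads swing forward as they close: fully open they stand 13 mm farther back than shut.
Start: joints at [0.982, 0.276, 1.505, -0, 1.361, -0.121], TCP at [0.259, 0.513, 0.231] pointing down, gripper open.
Joint ranges: [-2.89, 2.89], [-0.75, 2.08], [0.22, 2.7], [-1.18, 4.32], [0.11, 2.71], [-2.7, 2.7]. Speed limits (rad/s): [2.57, 2.57, 3.14, 3.14, 3.14, 3.14].

### API

Orientations are given as a unit quaternion [w, x, y, z].
In Python, from rig import get_state, get_image, calibration, sign_off gives the robot as it stands. The module is installed in compiled form; this text tells all that it offers.
- The arm moves only by the tool drive_tool, never from a script. Its argument "targets" is one flat list of numbers, 7 for each row, row after row: the turn, a rotation vector about the tool's x, y, z in degrees, then the shift along the tool's x, y, z in mm, then the opening, from 0 (shut) to 1 (fully open). In form: [wx, wy, wz, tx, ty, tz, fingers, wx, wy, wz, tx, ty, tz, fingers, ...]. A call has 1 to 12 rows; each row shifts and turns the commanded pose from where the row before left it, along the tool's axes as they then stand; what a row does not reach is not made up. A row lasts 1/8 s, in which the tool goes at most 62.5 mm and 10.7 degrees, less where a joint would pass 70% of its speed; a pose out of reach is approached as far as the arm can. A call is refused whole if a number of a shift passes 62.5 or a number of a turn 10.7, either way. A call with a gripper value outside its range is refused whole. The fingers move at their own pace and stop on an object; "grip_force" is the grip in N (left out, the last holds). Time passes only in rows, so rows that do not move let the fingers close. It gives the time, the measured TCP pose, the force and the opening at its end, in the units of the state.
- get_state(): the state, without advancing time (a new reading comes with each control period).
- get_image(name): name is "scene" or "side" or "wrist"; returns the picture (400x640x3 uint8, red, green, blue); there is no depth.
- calibration(name): a dict with "mtx" (3x3 intrinsics, pixels), "distortion" ([k1, k2, p1, p2, k3] as OpenCV has them; the pictures are not rectified), "world_to_cam" (4x4, takes a point from world to camera coordinates); the wrist camera has in their place "hand_eye" (4x4, takes a point from camera to tool coordinates, whose origin is the TCP and whose axes are the flange's). Camera axes: x right, y down, z forward; pixel columns grow to the right and rows downward; lengths in m; the calibration is good to about 2 mm. A picture is of the moment at which its call begins: read the wrist's pose just before it. calibration takes no time and is no camera call.
- sign_off(): hands the job in, once; it reports no verdict.
The state is a dict: "clock": time; "qpos": joint angles; "qd": joint speeds; "effort": joint torques, N m; "position": TCP position; "ee_rot": TCP orientation; "contact_force": force on the tool from outside, world axes, zero at the start; "moment": the same for the moment, N m; "width": finger opening in m.
Only numpy, scipy, OpenCV 4.12 (cv2) and the standard library are available. Lean on these libraries where they do the work, as an engineer would, in place of code of your own. Each camera call takes 0.05 s, during which the arm holds its last target.

### The job

Restock the paint-jar lane on the counter: draw the sprung pusher back by its upright handle until the handle meets the fork, tip the handle over into the fork and let go so that the pusher stays parked, then stand the two spare jars upright on the lane between the pusher and the jars already in it. Last, unhook the handle and ease the pusher forward until it presses the closed row of four jars by itself, handle upright. Work by feel: do not ram the handle into the fork, drop or press down hard on a jar, or let the pusher slam into or squeeze the jars, and leave the other things on the counter where they are.

Things in the scene. Friction and masses are not known exactly. Their poses are not given: they have to be found in the camera images.
- tray: spring-pusher shelf lane fixed to the counter, 339 x 74 mm, black floor, low aluminium side walls. Origin: underside, on the centre line. +x runs along the lane from the clear front fence to the rear (the way the pusher is drawn back), +z up. Here: floor top z = 20 mm; walls 54 mm apart inside, 62 outside, tops z = 38; fence face x = -150, top z = 52; rear end x = 181. Jars file along y = 0.
- pusher (a joint): travel of the pusher, m: 0 = its plate on the two jars in the lane, grows as drawn back (tray +x). Plate: front face at tray x = travel - 49.5 mm, 36 mm wide, z 23 to 61 mm. A coil spring drives it forward with 5.8 N at 0 to 6.8 N at 130 mm travel; moving mass 0.17 kg, little damping. While its plate rests on jars it has no give forwards: grip the handle a few mm to the rear, so that closing draws it back.
- paddle (a joint): rocking angle, rad, of plate and handle about the guide rod (along the lane at tray y = 0, z = 12 mm): 0 = upright (a stop), up to 0.32 as the handle tips towards tray -y, the fork's side. Stays where left (0.5 N at the handle moves it).
- handle (a point): middle of the pusher's upright black round handle grip, 15 mm diameter, 36 mm tall, 45 mm behind the plate's front face. Upright, the grip spans tray z 82 to 118 mm and this point is at 100, 88 mm above the rocking axis; a bare 10 mm neck below it. Moves with the pusher; z along the handle.
- catch_rail: adjusting rail on the tray's -y wall; origin and axes as the tray's. A steel fork (plate at tray z 69 to 77 mm) is clamped anywhere along it, not measured, to be found by feel: its rear arm stops the neck at 116 to 140 mm of travel. It is good for 25 N. It carries the notch told under notch_side.
- notch_side (a point): point on the tray at x = 118, y = -15, z = 73 mm: the notch side. Before the fork's arm is a 15 mm notch for the 10 mm neck, then a tooth ending 8 mm short of the centre line. A neck at the arm clears the tooth by 5 mm; tipped 0.2 to 0.3 rad and let forward 5 to 7 mm it hangs on the tooth, leaning so that it stays. To free it draw back 3 to 4 mm, tip upright.
- jar_new1: spare paint jar, brown-red with paper band and white ribbed lid, 50 mm diameter, 64 mm tall (lid 47 mm diameter, top 17 mm), 0.1 to 0.2 kg, base edge chamfered 3.5 x 6 mm; stands on the counter. Origin: centre of its underside, z up.
- jar_new2: the second spare jar, the same make as jar_new1.
- jar_old1: jar already in the lane, same make, against the front fence (centre at tray x = -125 mm). Origin: centre of its underside.
- jar_old2: jar already in the lane, same make, behind jar_old1 (centre at tray x = -75 mm).
- mug: blue mug, 80 mm diameter, 95 mm tall, handle to its +y, bystander. Origin: centre of its underside.
- figurine: brass figurine, 52 mm diameter, 112 mm tall, bystander. Origin: centre of its underside.
- tube_carton: small cardboard carton 50 x 120 x 35 mm, bystander. Origin: centre of its underside.
Mind the look-alikes: they are no part of the job. What is shaped like the jar_old1 but green or yellow is not meant. Leave any green or purple look-alike of the jar_new1 alone.

How it is judged:
On the way, in this order (a step that is already met when the one before it is completed fails the run):
1. the pusher is drawn back, hooked in the fork and let go (value of joint pusher above 0.104 m and value of joint paddle above 0.14 rad and contact force between the fingers and paddle below 0.5 N), for 0.3 s.
2. both spare jars stand upright on the lane, let go, with the pusher still parked (value of joint pusher above 0.104 m and value of joint paddle above 0.14 rad and contact force between the fingers and jar_new1 below 0.5 N and contact force between the fingers and jar_new2 below 0.5 N and x of jar_new1 in the frame of tray between -0.055 and 0.075 m and y of jar_new1 in the frame of tray between -0.006 and 0.006 m and z of jar_new1 in the frame of tray between 0.016 and 0.025 m and angle between each of jar_new1, jar_new2's own z axis and vertical below 0.1 rad and linear speed of each of jar_new1, jar_new2 below 0.02 m/s and x of jar_new2 in the frame of tray between -0.055 and 0.075 m and y of jar_new2 in the frame of tray between -0.006 and 0.006 m and z of jar_new2 in the frame of tray between 0.016 and 0.025 m), for 0.2 s.
At the end, for the whole second after the job is handed in: pusher unhooked, at rest at 94 to 106 mm of travel, handle within 0.12 rad of upright, pressing a spare jar (over 2 N); all four jars upright on the lane floor, within 6 mm of the centre line, the old ones within 7 mm of where they stood at the fence, the spare ones closed up behind them (value of joint pusher between 0.094 and 0.106 m and value of joint paddle below 0.12 rad and velocity of joint pusher between -0.01 and 0.01 m/s and (contact force between paddle and jar_new1 above 2 N or contact force between paddle and jar_new2 above 2 N) and x of jar_new1 in the frame of tray between -0.035 and 0.035 m and y of jar_new1 in the frame of tray between -0.006 and 0.006 m and z of jar_new1 in the frame of tray between 0.016 and 0.025 m and angle between each of jar_new1, jar_new2, jar_old1, jar_old2's own z axis and vertical below 0.1 rad and linear speed of each of jar_new1, jar_new2 below 0.02 m/s and x of jar_new2 in the frame of tray between -0.035 and 0.035 m and y of jar_new2 in the frame of tray between -0.006 and 0.006 m and z of jar_new2 in the frame of tray between 0.016 and 0.025 m and x of jar_old1 in the frame of tray between -0.132 and -0.118 m and y of jar_old1 in the frame of tray between -0.006 and 0.006 m and z of jar_old1 in the frame of tray between 0.016 and 0.025 m and x of jar_old2 in the frame of tray between -0.082 and -0.068 m and y of jar_old2 in the frame of tray between -0.006 and 0.006 m and z of jar_old2 in the frame of tray between 0.016 and 0.025 m); the robot touches nothing.
It fails at once if the handle is forced against the fork with more than 25 N (contact force between paddle and catch_rail above 25 N).
It fails at once if the pusher slams into or squeezes a jar with more than 25 N (contact force between paddle and jar_new1 above 25 N or contact force between paddle and jar_new2 above 25 N or contact force between paddle and jar_old1 above 25 N or contact force between paddle and jar_old2 above 25 N).
It fails at once if a spare jar is pressed or struck onto the lane with more than 40 N (contact force between tray and jar_new1 above 40 N or contact force between tray and jar_new2 above 40 N).
It fails at once if a spare jar is dropped or knocked: it moves faster than 0.35 m/s out of the grip ((linear speed of jar_new1 above 0.35 m/s and contact force between the fingers and jar_new1 below 0.2 N) or (linear speed of jar_new2 above 0.35 m/s and contact force between the fingers and jar_new2 below 0.2 N)).
It fails at once if a bystander is moved more than 20 mm (distance of any of mug, figurine, tube_carton from where it was at the start of the episode above 0.02 m).
It also fails if it takes over 72 s, if anything falls off the work surface, if the arm or the gripper's body presses on something with over 40 N, if the wrist force passes 120 N, or if a joint passes its speed limit or range.

## Working session

There is one attempt and no reset: what is moved stays moved. The work goes in short steps, Python scripts to look and compute and a tool call to move; the robot and the scene stay as the last step left them, time stands still between calls to the robot, and variables do not carry over. Pictures are saved under pics/ and viewed, and the job is handed in when it is done.

Besides the shell and the picture viewer there is one more tool, called after "Call:" as name(argument=value, ...) on one line, values as JSON. drive_tool: Moves the arm, as the interface text tells. Its arguments: {"type":"object","properties":{"targets":{"type":"array"},"grip_force":{"type":"number"}},"required":["targets"]}

```bash
mkdir -p pics && cat > h.py <<'E'
import numpy as np, cv2
from rig import get_state, get_image, calibration, sign_off
from scipy.spatial.transform import Rotation as R
def rot(q): return R.from_quat([q[1],q[2],q[3],q[0]])
def save(name,im): cv2.imwrite('pics/'+name, im[:,:,::-1])
def cam(name,st=None):
    c=calibration(name); K=np.array(c['mtx']); d=np.array(c['distortion'])
    if 'world_to_cam' in c: T=np.array(c['world_to_cam'])
    else:
        X=np.array(c['hand_eye']); W=np.eye(4); W[:3,:3]=rot(st['ee_rot']).as_matrix(); W[:3,3]=st['position']; T=np.linalg.inv(W@X)
    return K,d,T
def proj(p,C):
    K,d,T=C; rv=cv2.Rodrigues(T[:3,:3])[0]
    return cv2.projectPoints(np.array(p,float).reshape(-1,1,3),rv,T[:3,3],K,d)[0].reshape(-1,2)
def ray(uv,C):
    K,d,T=C; n=cv2.undistortPoints(np.array(uv,float).reshape(-1,1,2),K,d).reshape(-1,2)
    D=np.c_[n,np.ones(len(n))]@T[:3,:3]; o=-T[:3,:3].T@T[:3,3]
    return o,D
def onz(uv,C,z):
    o,D=ray(uv,C); return o+D*((z-o[2])/D[:,2])[:,None]
E
python3 - <<'E'
from h import *
st=get_state(); print(st)
for n in ['scene','side','wrist']:
    save(n+'0.png',get_image(n)); 
    C=cam(n,st); print(n,-C[2][:3,:3].T@C[2][:3,3], C[0][0,0])
E
```

```text
{'clock': 0.0, 'qpos': array([ 9.82019998e-01,  2.76596549e-01,  1.50613305e+00, -1.88427024e-05,
        1.36073315e+00, -1.21011971e-01]), 'qd': array([ 1.82979005e-03,  6.60944281e-04, -3.34681075e-04,  8.46104472e-04,
        5.42958851e-04,  4.67672588e-05]), 'effort': array([-1.34525420e-03, -4.16773868e+01, -2.45803320e+01, -5.58516222e-04,
        1.11068023e-02, -1.36103171e-06]), 'position': array([0.25897701, 0.51277058, 0.23043888]), 'ee_rot': array([-3.16281446e-04,  2.31753722e-01,  9.72774042e-01, -8.79977124e-04]), 'contact_force': array([ 0.67254682, -0.13420726, -0.48996701]), 'moment': array([ 0.00704665, -0.01978264,  0.01727244]), 'width': 0.08526557145160384}
scene [1.38149017 0.27960845 0.62914966] 418.1414877405449
side [0.45853962 0.56046867 0.70150547] 398.22912621737686
wrist [0.19041838 0.54827161 0.37250772] 278.8486400062143
```

View pics/scene0.png

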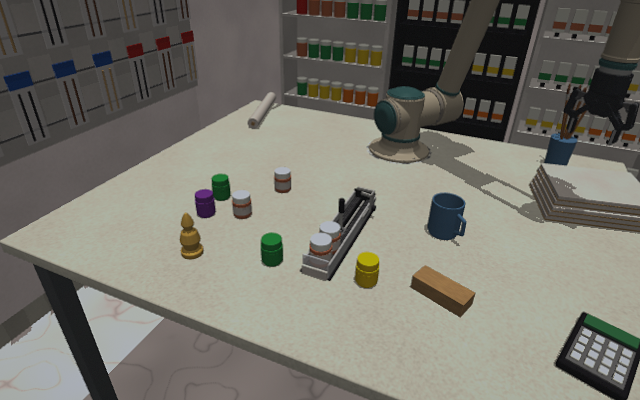

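View pics/side0.png

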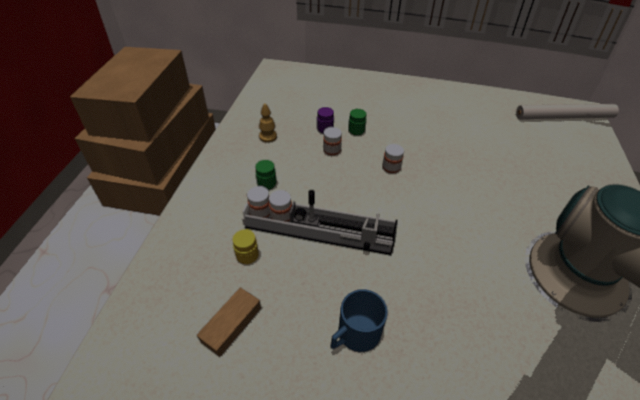

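View pics/wrist0.png

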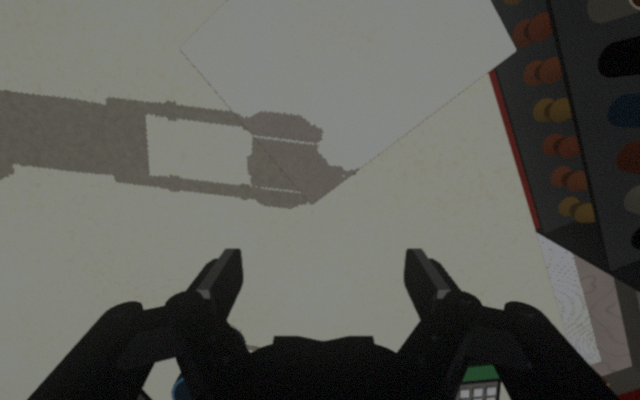

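```bash
python3 - <<'E'
from h import *
s=cv2.imread('pics/scene0.png'); d=cv2.imread('pics/side0.png')
cv2.imwrite('pics/c1.png',cv2.resize(s[160:290,180:390],None,fx=3.8,fy=3.8,interpolation=cv2.INTER_CUBIC))
cv2.imwrite('pics/c2.png',cv2.resize(d[95:265,225:425],None,fx=3.5,fy=3.5,interpolation=cv2.INTER_CUBIC))
E
```

```text
(no output)
```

View pics/c1.png

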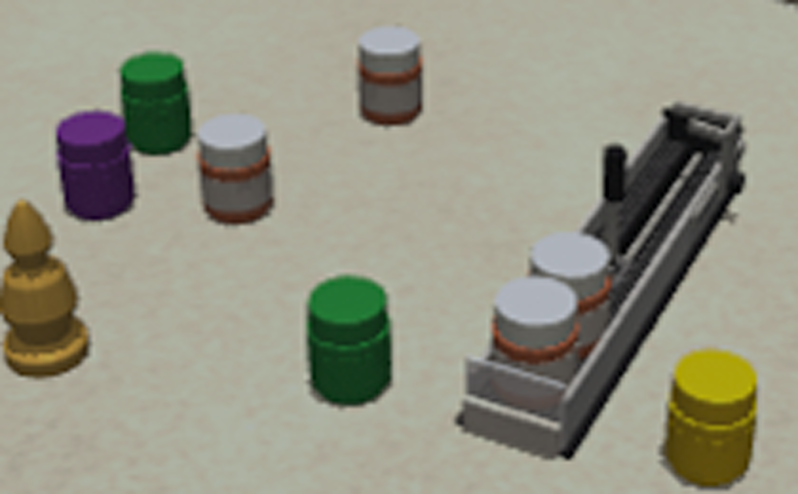

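View pics/c2.png

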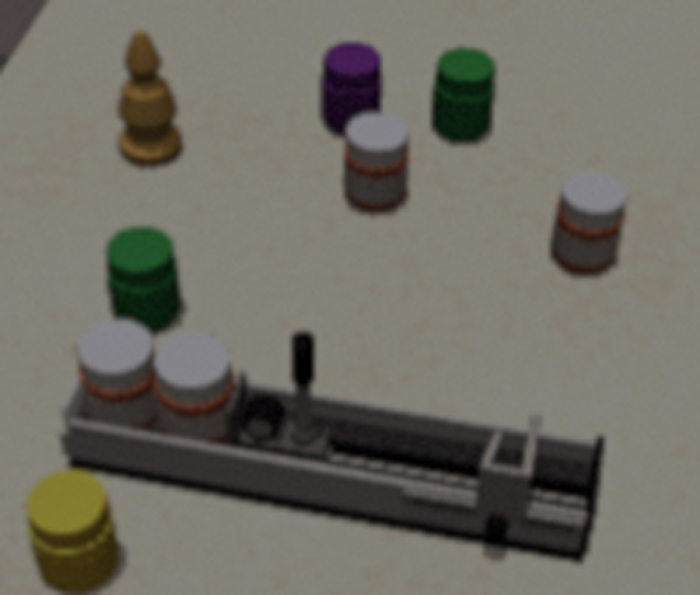

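```bash
cat > meas.py <<'E'
from h import *
def lids(imname,img,seeds,C,zs,thr):
    g=img.min(axis=2)
    out=[]
    for (u,v),z in zip(seeds,zs):
        m=((g>thr)).astype(np.uint8)
        n,l,s,c=cv2.connectedComponentsWithStats(m,connectivity=4)
        k=l[int(v),int(u)]
        cs,_=cv2.findContours((l==k).astype(np.uint8),cv2.RETR_EXTERNAL,cv2.CHAIN_APPROX_NONE)
        e=cv2.fitEllipse(cs[0]) if len(cs[0])>5 else None
        print(imname,(u,v),'val',g[int(v),int(u)],'area',s[k,4] if k else 0,e and np.round(e[0]+e[1],1),onz([e[0]],C,z) if e else '')
E
python3 - <<'E'
from meas import *
st=get_state()
S=cv2.imread('pics/scene0.png')[:,:,::-1]; D=cv2.imread('pics/side0.png')[:,:,::-1]
CS=cam('scene');CD=cam('side')
for y in range(165,192,2): print(y,S[y,283].tolist())
ss=[(282.6,170.8),(241.3,194.5),(330,227.1),(321.1,239.5)]
ds=[(225+592/3.5,95+192/3.5),(225+377/3.5,95+132/3.5),(225+193/3.5,95+360/3.5),(225+117/3.5,95+347/3.5)]
z=[.064,.064,.084,.084]
print([D[int(v),int(u)].tolist() for u,v in ds])
for a,b,zz in zip(ss,ds,z): print(a,onz([a],CS,zz)[0],onz([b],CD,zz)[0])
for t in (150,165): lids('scene',S,ss,CS,z,t)
for t in (110,120,130): lids('side',D,ds,CD,z,t)
E
```

```text
165 [174, 170, 153]
167 [173, 177, 181]
169 [174, 178, 187]
171 [173, 178, 187]
173 [179, 184, 193]
175 [94, 93, 86]
177 [94, 95, 89]
179 [121, 84, 69]
181 [71, 38, 25]
183 [86, 79, 75]
185 [86, 82, 78]
187 [87, 83, 78]
189 [87, 78, 73]
191 [72, 39, 25]
[[132, 131, 137], [131, 131, 137], [132, 131, 138], [133, 132, 138]]
(282.6, 170.8) [ 0.43761352 -0.23844888  0.064     ] [ 0.43311763 -0.23934248  0.064     ]
(241.3, 194.5) [ 0.60180129 -0.27278639  0.064     ] [ 0.59716586 -0.27329295  0.064     ]
(330, 227.1) [0.66443604 0.00290886 0.084     ] [0.65922732 0.00273537 0.084     ]
(321.1, 239.5) [0.71510834 0.0031281  0.084     ] [0.70812725 0.00247849 0.084     ]
scene (282.6, 170.8) val 174 area 89729 [343.8 253.9 243.8 613.9] [[0.71651124 0.05694884 0.064     ]]
scene (241.3, 194.5) val 174 area 89729 [343.8 253.9 243.8 613.9] [[0.71651124 0.05694884 0.064     ]]
scene (330, 227.1) val 174 area 89729 [343.8 253.9 243.8 613.9] [[0.74004409 0.06482851 0.084     ]]
scene (321.1, 239.5) val 173 area 89729 [343.8 253.9 243.8 613.9] [[0.74004409 0.06482851 0.084     ]]
scene (282.6, 170
[... 1278 characters left out ...]
 0.65847054 -0.00415894  0.084     ]]
side (258.42857142857144, 194.14285714285714) val 132 area 594 [248.9 180.2  24.1  43. ] [[ 0.74263506 -0.03431788  0.084     ]]
side (394.1428571428571, 149.85714285714286) val 131 area 114 [394.1 148.6   8.8  15.3] [[ 0.43357589 -0.24420184  0.064     ]]
side (332.7142857142857, 132.71428571428572) val 131 area 87 [332.7 131.9   6.8  14.6] [[ 0.59784683 -0.27692313  0.064     ]]
side (280.14285714285717, 197.85714285714286) val 131 area 198 [279.4 196.7  12.9  18. ] [[ 6.61799865e-01 -2.62790766e-04  8.40000000e-02]]
side (258.42857142857144, 194.14285714285714) val 132 area 179 [257.  193.2  11.8  17.9] [[7.12027695e-01 3.26346007e-04 8.40000000e-02]]
```

```bash
python3 - <<'E'
from h import *
st=get_state()
c=calibration('wrist'); print(np.round(c['hand_eye'],4), np.round(c['mtx'],1),c['distortion'])
CS=cam('scene');CD=cam('side')
print('handle top',onz([(341.6,199.5)],CS,.118),onz([(311.6,190.7)],CD,.118))
for n,u in dict(purple=(204.5,195),green1=(220.8,180),green2=(271.5,239)).items(): print(n,onz([u],CS,.064))
print('fig',onz([(191,252)],CS,0),'mug',onz([(446,202)],CS,.095))
E
```

```text
[[ 3.000e-04 -9.530e-01 -3.031e-01  7.720e-02]
 [ 1.000e+00  2.000e-04  5.000e-04  5.000e-04]
 [-4.000e-04 -3.031e-01  9.530e-01 -1.421e-01]
 [ 0.000e+00  0.000e+00  0.000e+00  1.000e+00]] [[278.8   0.  323. ]
 [  0.  278.8 197.8]
 [  0.    0.    1. ]] [-0.00489093  0.          0.          0.          0.        ]
handle top [[0.594873   0.00227374 0.118     ]] [[ 5.90700956e-01 -4.96494586e-04  1.18000000e-01]]
purple [[ 0.64502653 -0.35708036  0.064     ]]
green1 [[ 0.56015972 -0.36604939  0.064     ]]
green2 [[ 0.73601033 -0.10765526  0.064     ]]
fig [[ 0.78808568 -0.29797564  0.        ]] mug [[0.45979048 0.22522231 0.095     ]]
```

Call:
drive_tool(targets=[0,0,10.5,0,0,0,1,0,0,10.5,0,0,0,1,0,0,10.5,0,0,0,1,0,0,10.5,0,0,0,1,0,0,10.5,0,0,0,1,0,0,10.5,0,0,0,1])

```text
clock: 0.9
position: [0.2592, 0.513, 0.2309]
ee_rot: [0.0, 0.708, 0.706, -0.0]
contact_force: [-0.6, -0.1, -0.7]
width: 0.0856
```

Call:
drive_tool(targets=[0,0,0,-52,26.5,-2,0.5,0,0,0,-52,26.5,-2,0.5,0,0,0,-52,26.5,-2,0.5,0,0,0,-52,26.5,-2,0.5,0,0,0,-52,26.5,-2,0.5,0,0,0,-52,26.5,-2,0.5,0,0,0,-52,26.5,-2,0.5,0,0,0,-52,26.5,-2,0.5,0,0,0,-52,26.5,-2,0.5,0,0,0,-52,26.5,-2,0.5,0,0,0,-52,26.5,-2,0.5,0,0,0,0,0,0,0.5])

```text
clock: 2.4
position: [0.5544, -0.0616, 0.2525]
ee_rot: [0.0, 0.708, 0.707, -0.0]
contact_force: [-0.5, 0.2, -1.2]
width: 0.0429
```

```bash
python3 - <<'E'
from h import *
st=get_state(); print(st['clock'],st['position'],rot(st['ee_rot']).as_matrix().round(4),st['width'])
np.save('st1.npy',st,allow_pickle=True)
save('wrist1.png',get_image('wrist'))
E
```

```text
2.4 [ 0.55443571 -0.06163017  0.25249798] [[ 1.5e-03  1.0e+00  1.0e-04]
 [ 1.0e+00 -1.5e-03 -1.3e-03]
 [-1.3e-03  1.0e-04 -1.0e+00]] 0.042853869976645316
```

View pics/wrist1.png

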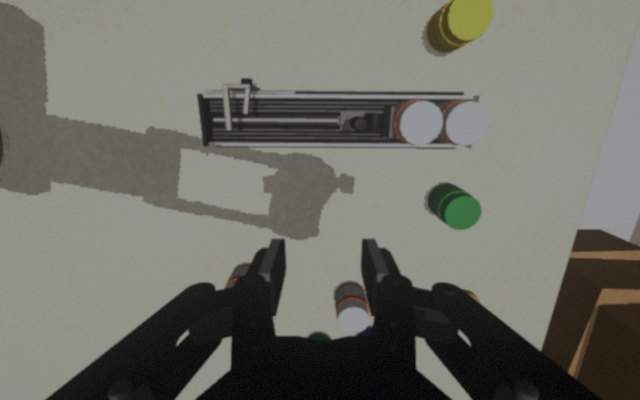

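```bash
python3 - <<'E'
from h import *
w=cv2.imread('pics/wrist1.png')
cv2.imwrite('pics/c3.png',cv2.resize(w[70:160,190:500],None,fx=2.58,fy=2.58,interpolation=cv2.INTER_CUBIC))
cv2.imwrite('pics/c4.png',cv2.resize(w[70:160,195:295],None,fx=6,fy=6,interpolation=cv2.INTER_CUBIC))
E
```

```text
(no output)
```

View pics/c3.png

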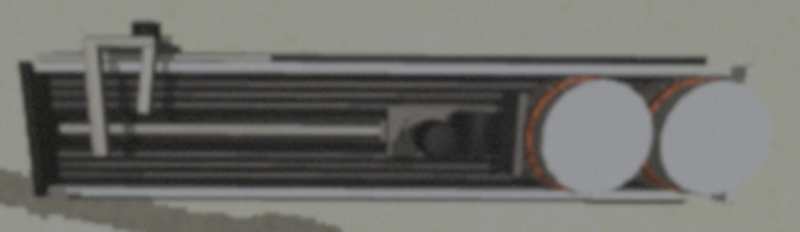

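View pics/c4.png

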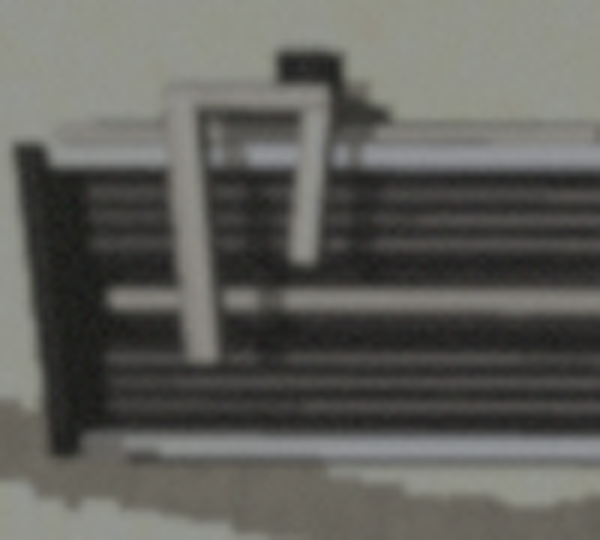

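```bash
python3 - <<'E'
from meas import *
st=np.load('st1.npy',allow_pickle=True).item()
C=cam('wrist',st)
w=cv2.imread('pics/wrist1.png')[:,:,::-1]
g=w.min(axis=2)
for t in (115,125): lids('wrist',w,[(420,122),(467,122)],C,[.084,.084],t)
# wall strips: bright peak rows per column
for rows in ((92,102),(138,150)):
    P=[]
    for u in range(225,390,5):
        col=g[rows[0]:rows[1],u].astype(float); 
        col=np.clip(col-np.percentile(col,50),0,None)
        v=(col*np.arange(*rows)).sum()/col.sum(); P.append(onz([(u,v)],C,.038)[0])
    P=np.array(P); k=np.polyfit(P[:,0],P[:,1],1); print('wall slope deg',np.degrees(np.arctan(k[0])),'y at .55',np.polyval(k,.55),np.std(P[:,1]-np.polyval(k,P[:,0])))
f=lambda x,y:(195+x/6,70+y/6)
print('arm front edge',onz([f(215,310),f(218,360),f(187,360)],C,.077),'tooth tip',onz([f(290,262),f(318,262)],C,.077))
print('rear end',onz([f(18,145),f(52,450)],C,.05))
fh=lambda x,y:(190+x/2.58,70+y/2.58)
print('handle top',onz([fh(472,130)],C,.118))
E
```

```text
wrist (420, 122) val 147 area 150049 [290.5 171.2 370.9 700.6] [[ 0.51818176 -0.05089521  0.084     ]]
wrist (467, 122) val 147 area 150049 [290.5 171.2 370.9 700.6] [[ 0.51818176 -0.05089521  0.084     ]]
wrist (420, 122) val 147 area 113584 [371.  140.  332.8 618.1] [[ 0.60781128 -0.01618595  0.084     ]]
wrist (467, 122) val 147 area 113584 [371.  140.  332.8 618.1] [[ 0.60781128 -0.01618595  0.084     ]]
wall slope deg -0.6622014613925982 y at .55 0.03163355639694079 0.00046113133717020987
wall slope deg -0.8042710329652377 y at .55 -0.0281403398206909 0.0005176766726100282
arm front edge [[ 0.45379374  0.00318422  0.077     ]
 [ 0.45344894 -0.00574795  0.077     ]
 [ 0.44771295 -0.00573623  0.077     ]] tooth tip [[0.4682824  0.01158559 0.077     ]
 [0.4733738  0.01157548 0.077     ]]
rear end [[ 0.41016419  0.03298645  0.05      ]
 [ 0.40915354 -0.02543255  0.05      ]]
handle top [[0.60289991 0.00586751 0.118     ]]
```

Call:
drive_tool(targets=[0,0,0.6,31.4,16.8,0,0.5,0,0,0,31.4,16.5,0,0.5,0,0,0,0,0,40,0.5,0,0,0,0,0,40,0.5,0,0,0,0,0,30,0.5,0,0,0,0,0,0,0.5], grip_force=35)

```text
clock: 3.2
position: [0.5833, 0.0067, 0.141]
ee_rot: [-0.003, 0.709, 0.705, -0.002]
contact_force: [0.2, -0.3, 0.2]
width: 0.0429
```

```bash
python3 - <<'E'
from h import *
st=get_state(); print(st['clock'],st['position'],rot(st['ee_rot']).as_matrix().round(4),st['width'])
a=get_image('side'); b=get_image('scene')
save('s2.png',np.vstack([cv2.resize(a[130:270,225:425],None,fx=2,fy=2,interpolation=cv2.INTER_CUBIC),cv2.resize(b[130:270,250:450],None,fx=2,fy=2,interpolation=cv2.INTER_CUBIC)]))
E
```

```text
3.2 [0.5833129  0.00666057 0.14101144] [[ 0.0055  1.     -0.0065]
 [ 1.     -0.0054  0.0012]
 [ 0.0012 -0.0065 -1.    ]] 0.0428996718002252
```

View pics/s2.png

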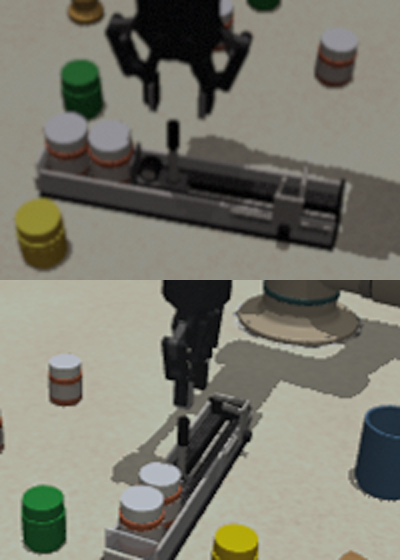

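Call:
drive_tool(targets=[0,0,0,0,0,0,0.5,0,0,0,0,0,0,0.5])

```text
clock: 3.55
position: [0.5869, 0.005, 0.1447]
ee_rot: [0.001, 0.71, 0.705, 0.001]
contact_force: [-0.5, -0.6, -0.8]
width: 0.0426
```

```bash
python3 - <<'E'
from h import *
st=get_state(); print(st['clock'],st['position'],rot(st['ee_rot']).as_matrix().round(4),st['width'],st['qd'].round(3))
E
```

```text
3.55 [0.58691526 0.00502471 0.14471916] [[ 7.0e-03  1.0e+00  2.6e-03]
 [ 1.0e+00 -7.0e-03 -1.0e-04]
 [-1.0e-04  2.6e-03 -1.0e+00]] 0.04257137998923936 [-0.003  0.004  0.008 -0.002 -0.001  0.   ]
```

Call:
drive_tool(targets=[0,0,0.3,-3.8,1,18,0.5,0,0,0,0,0,20,0.5,0,0,0,0,0,20,0.5,0,0,0,0,0,0,0.5])

```text
clock: 4.05
position: [0.5862, 0.0012, 0.0845]
ee_rot: [-0.001, 0.712, 0.703, -0.001]
contact_force: [0.3, 0.6, -0.6]
width: 0.0425
```

```bash
python3 - <<'E'
from h import *
st=get_state(); print(st['clock'],st['position'],rot(st['ee_rot']).as_matrix().round(4),st['width'],st['contact_force'])
a=get_image('side'); b=get_image('scene')
save('s3.png',np.vstack([cv2.resize(a[150:250,245:395],None,fx=3,fy=3,interpolation=cv2.INTER_CUBIC),cv2.resize(b[160:260,270:420],None,fx=3,fy=3,interpolation=cv2.INTER_CUBIC)]))
E
```

```text
4.05 [0.5862357  0.00118098 0.08452163] [[ 1.250e-02  9.999e-01 -2.500e-03]
 [ 9.999e-01 -1.250e-02  4.000e-04]
 [ 3.000e-04 -2.500e-03 -1.000e+00]] 0.04254319396545778 [ 0.25278431  0.57661036 -0.55760163]
```

View pics/s3.png

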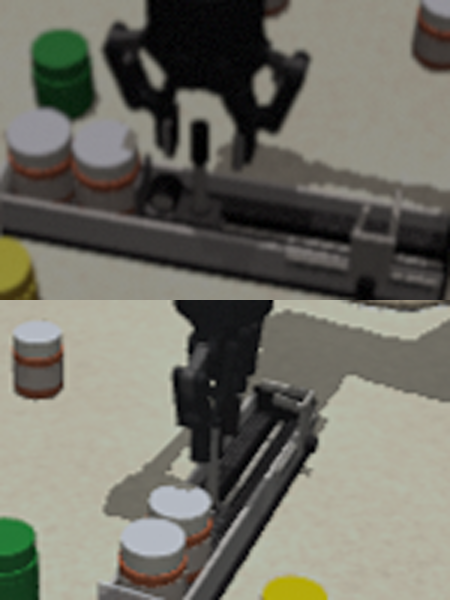

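Call:
drive_tool(targets=[0,0,0,0,0,0,0.2,0,0,0,0,0,0,0.1,0,0,0,0,0,0,0.1,0,0,0,0,0,0,0.1])

```text
clock: 4.65
position: [0.5897, 0.001, 0.0865]
ee_rot: [0.002, 0.711, 0.703, 0.002]
contact_force: [4.8, -0.7, 0.3]
width: 0.0137
```

```bash
python3 - <<'E'
from h import *
st=get_state(); print(st['clock'],st['position'],rot(st['ee_rot']).as_matrix().round(4),st['width'],st['contact_force'],st['moment'])
a=get_image('side'); 
save('s4.png',cv2.resize(a[150:250,245:395],None,fx=4,fy=4,interpolation=cv2.INTER_CUBIC))
E
```

```text
4.65 [0.58974844 0.0010392  0.08651062] [[ 1.240e-02  9.999e-01  5.800e-03]
 [ 9.999e-01 -1.240e-02 -3.000e-04]
 [-2.000e-04  5.800e-03 -1.000e+00]] 0.01373593462446129 [ 4.80893735 -0.66186955  0.29754032] [ 6.16393458e-02 -9.05921772e-01  4.03627829e-04]
```

View pics/s4.png

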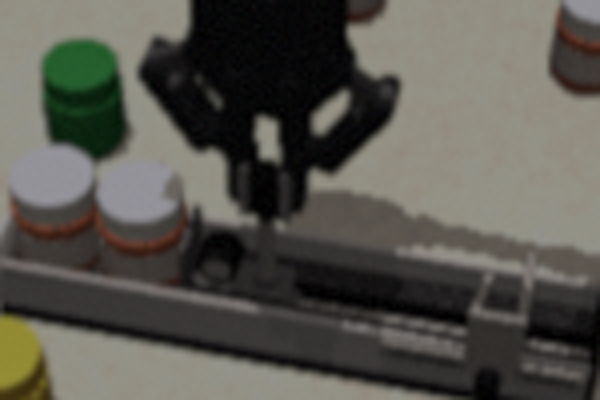

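Call:
drive_tool(targets=[0,0,0,0,-10,0,0.1,0,0,0,0,-20,0,0.1,0,0,0,0,-20,0,0.1,0,0,0,0,-20,0,0.1,0,0,0,0,-20,0,0.1,0,0,0,0,-10,0,0.1,0,0,0,0,0,0,0.1,0,0,0,0,0,0,0.1])

```text
clock: 5.7
position: [0.4902, 0.002, 0.0864]
ee_rot: [0.002, 0.711, 0.703, 0.002]
contact_force: [7.1, -0.3, 0.4]
width: 0.014
```

```bash
python3 - <<'E'
from h import *
st=get_state(); print(st['clock'],st['position'],rot(st['ee_rot']).as_matrix().round(4),st['width'],st['contact_force'],st['moment'])
a=get_image('side'); 
save('s5.png',cv2.resize(a[150:270,245:425],None,fx=4,fy=4,interpolation=cv2.INTER_CUBIC))
E
```

```text
5.7 [0.49017805 0.00202629 0.0863999 ] [[ 1.240e-02  9.999e-01  6.300e-03]
 [ 9.999e-01 -1.240e-02 -7.000e-04]
 [-6.000e-04  6.300e-03 -1.000e+00]] 0.013951868333197668 [ 7.05809817 -0.27178892  0.3849698 ] [-0.09742758 -1.06632673  0.02669093]
```

View pics/s5.png

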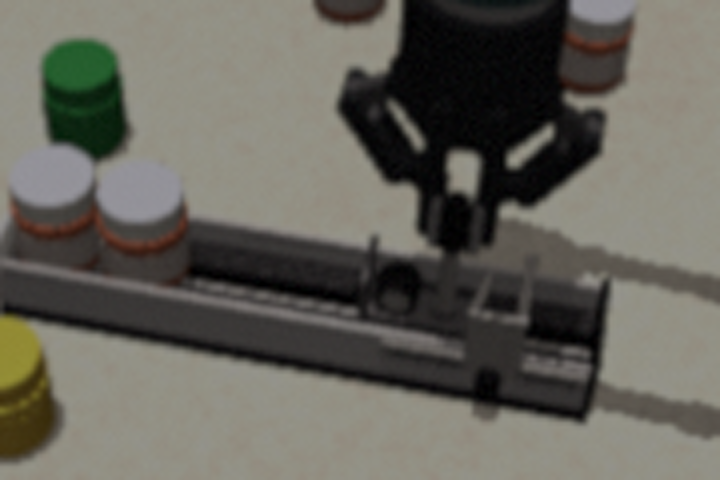

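Call:
drive_tool(targets=[0,0,0,0,-8,0,0.1,0,0,0,0,-8,0,0.1,0,0,0,0,-4,0,0.1,0,0,0,0,0,0,0.1])

```text
clock: 6.25
position: [0.4702, 0.0022, 0.0864]
ee_rot: [0.003, 0.711, 0.703, 0.002]
contact_force: [5.7, -1.6, -0.0]
width: 0.0139
```

Call:
drive_tool(targets=[0,0,0,0,-2,0,0.1,0,0,0,0,-2,0,0.1,0,0,0,0,0,0,0.1])

```text
clock: 6.62
position: [0.4665, 0.0022, 0.0864]
ee_rot: [0.003, 0.711, 0.703, 0.002]
contact_force: [6.9, -1.4, 0.0]
width: 0.0135
```

Call:
drive_tool(targets=[0,0,0,0,-2,0,0.1,0,0,0,0,0,0,0.1])

```text
clock: 6.88
position: [0.4645, 0.0022, 0.0864]
ee_rot: [0.003, 0.711, 0.703, 0.002]
contact_force: [7.1, -1.4, 0.6]
width: 0.0138
```

Call:
drive_tool(targets=[0,0,0,0,-2,0,0.1,0,0,0,0,0,0,0.1])

```text
clock: 7.12
position: [0.4625, 0.0022, 0.0864]
ee_rot: [0.003, 0.711, 0.703, 0.002]
contact_force: [7.2, 0.1, 0.3]
width: 0.0137
```

Call:
drive_tool(targets=[0,0,0,0,-1.5,0,0.1,0,0,0,0,0,0,0.1])

```text
clock: 7.38
position: [0.4611, 0.0022, 0.0864]
ee_rot: [0.003, 0.711, 0.703, 0.002]
contact_force: [6.2, -0.7, -0.1]
width: 0.014
```

Call:
drive_tool(targets=[0,0,0,0,-1.5,0,0.1,0,0,0,0,0,0,0.1])

```text
clock: 7.62
position: [0.4596, 0.0023, 0.0864]
ee_rot: [0.003, 0.711, 0.703, 0.002]
contact_force: [7.2, -1.0, 0.1]
width: 0.0139
```

Call:
drive_tool(targets=[0,0,0,0,-1.0,0,0.1,0,0,0,0,0,0,0.1])

```text
clock: 7.88
position: [0.4586, 0.0023, 0.0864]
ee_rot: [0.003, 0.711, 0.703, 0.002]
contact_force: [7.3, -0.2, 0.5]
width: 0.0139
```

Call:
drive_tool(targets=[0,0,0,0,-1.0,0,0.1,0,0,0,0,0,0,0.1])

```text
clock: 8.12
position: [0.4576, 0.0023, 0.0864]
ee_rot: [0.003, 0.711, 0.703, 0.002]
contact_force: [7.1, 0.0, 0.3]
width: 0.0139
```

Call:
drive_tool(targets=[0,0,0,0,-1.0,0,0.1,0,0,0,0,0,0,0.1])

```text
clock: 8.38
position: [0.4568, 0.0023, 0.0864]
ee_rot: [0.003, 0.711, 0.703, 0.002]
contact_force: [7.0, -0.8, 0.1]
width: 0.0139
```

```bash
python3 - <<'E'
from h import *
st=get_state(); print(st['clock'],st['position'],st['contact_force'],st['moment'])
a=get_image('side'); 
save('s6.png',cv2.resize(a[170:270,305:425],None,fx=5,fy=5,interpolation=cv2.INTER_CUBIC))
E
```

```text
8.375 [0.45680036 0.00227122 0.08639531] [ 6.98114006 -0.78984125  0.09538452] [-0.13150207 -1.17431812 -0.06663913]
```

View pics/s6.png

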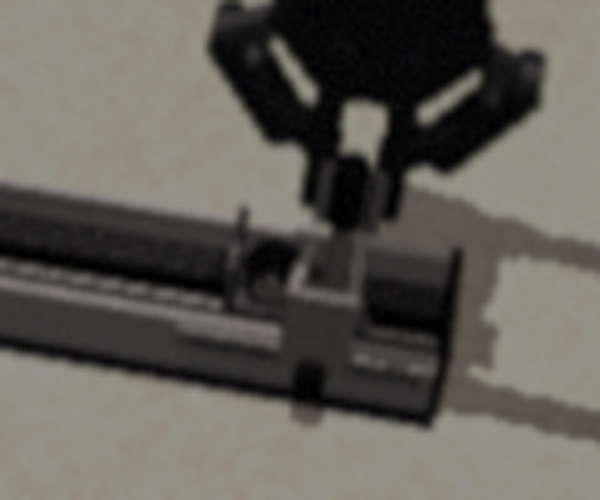

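Call:
drive_tool(targets=[0,0,0,0,-1.0,0,0.1,0,0,0,0,0,0,0.1])

```text
clock: 8.68
position: [0.4567, 0.0023, 0.0864]
ee_rot: [0.003, 0.712, 0.703, 0.003]
contact_force: [8.5, -0.8, -2.0]
width: 0.0141
```

Call:
drive_tool(targets=[0,0,0,0,-1.0,0,0.1,0,0,0,0,0,0,0.1])

```text
clock: 8.93
position: [0.4566, 0.0023, 0.0864]
ee_rot: [0.004, 0.712, 0.703, 0.003]
contact_force: [11.2, -0.8, -3.9]
width: 0.0138
```

Call:
drive_tool(targets=[0,0,0,0,1.5,0,0.1,0,0,0,0,1,0,0.1,0,0,0,0,0,0,0.1])

```text
clock: 9.3
position: [0.4573, 0.0023, 0.0864]
ee_rot: [0.003, 0.711, 0.703, 0.002]
contact_force: [7.5, -1.0, 0.6]
width: 0.0138
```

Call:
drive_tool(targets=[0,-1.8,0,2.3,0,0,0.1,0,-1.8,0,2.3,0,0.1,0.1,0,-1.8,0,2.3,0,0.1,0.1,0,0,0,0,0,0,0.1])

```text
clock: 9.8
position: [0.4574, 0.0097, 0.086]
ee_rot: [0.036, 0.71, 0.703, -0.032]
contact_force: [6.8, -0.6, 1.0]
width: 0.0142
```

```bash
python3 - <<'E'
from h import *
st=get_state(); print(st['clock'],st['position'],rot(st['ee_rot']).as_matrix().round(3),st['width'],st['contact_force'],st['moment'])
E
```

```text
9.8 [0.45738578 0.00971563 0.08604449] [[ 0.011  1.     0.006]
 [ 0.995 -0.01  -0.095]
 [-0.095  0.007 -0.995]] 0.014150796368807747 [ 6.78292978 -0.55971585  1.02902349] [-0.20926852 -1.16911869  0.06141218]
```

Call:
drive_tool(targets=[0,-2.3,0,3,0,0.1,0.1,0,-2.3,0,3,0,0.1,0.1,0,-2.3,0,3,0,0.1,0.1,0,-2.3,0,3,0,0.1,0.1,0,0,0,0,0,0,0.1])

```text
clock: 10.42
position: [0.4577, 0.0218, 0.0839]
ee_rot: [0.092, 0.705, 0.698, -0.089]
contact_force: [7.1, -2.2, 1.8]
width: 0.0138
```

```bash
python3 - <<'E'
from h import *
st=get_state(); print(st['clock'],st['position'],rot(st['ee_rot']).as_matrix().round(3),st['width'],st['contact_force'],st['moment'])
E
```

```text
10.425 [0.45766567 0.02178139 0.08386655] [[ 0.01   1.     0.004]
 [ 0.967 -0.008 -0.254]
 [-0.254  0.006 -0.967]] 0.01379858894456087 [ 7.05450074 -2.21574264  1.8407638 ] [-0.26299631 -1.11938771  0.26525623]
```

Tipped about 0.255 rad. Now let it forward slowly.

Call:
drive_tool(targets=[0,0,0,0,1.5,0,0.1,0,0,0,0,1.5,0,0.1,0,0,0,0,0,0,0.1])

```text
clock: 10.8
position: [0.4608, 0.0214, 0.084]
ee_rot: [0.092, 0.705, 0.697, -0.088]
contact_force: [7.2, 0.2, 3.1]
width: 0.0139
```

Call:
drive_tool(targets=[0,0,0,0,1,0,0.1,0,0,0,0,0,0,0.1])

```text
clock: 11.05
position: [0.4618, 0.0213, 0.084]
ee_rot: [0.092, 0.705, 0.697, -0.088]
contact_force: [6.4, -0.4, 2.1]
width: 0.0133
```

Call:
drive_tool(targets=[0,0,0,0,1,0,0.1,0,0,0,0,0,0,0.1])

```text
clock: 11.3
position: [0.4623, 0.0213, 0.084]
ee_rot: [0.092, 0.705, 0.697, -0.088]
contact_force: [5.9, -0.0, 3.0]
width: 0.0139
```

Call:
drive_tool(targets=[0,0,0,0,1,0,0.1,0,0,0,0,0,0,0.1])

```text
clock: 11.55
position: [0.4624, 0.0213, 0.0839]
ee_rot: [0.091, 0.705, 0.697, -0.089]
contact_force: [5.4, 1.0, 5.1]
width: 0.0139
```

Call:
drive_tool(targets=[0,0,0,0,1,0,0.1,0,0,0,0,0,0,0.1,0,0,0,0,0,0,0.4,0,0,0,0,0,0,0.4,0,0,0,0,0,0,0.4])

```text
clock: 12.18
position: [0.4597, 0.0213, 0.0821]
ee_rot: [0.088, 0.706, 0.697, -0.091]
contact_force: [-0.6, 0.4, 0.4]
width: 0.0346
```

```bash
python3 - <<'E'
from h import *
st=get_state(); print(st['clock'],st['position'],rot(st['ee_rot']).as_matrix().round(3),st['width'],st['contact_force'],st['moment'])
a=get_image('side');b=get_image('scene') 
save('s7.png',np.vstack([cv2.resize(a[170:270,285:425],None,fx=4,fy=4,interpolation=cv2.INTER_CUBIC)[:300],cv2.resize(b[150:250,300:440],None,fx=4,fy=4,interpolation=cv2.INTER_CUBIC)[:300]]))
E
```

```text
12.175 [0.45971528 0.02128625 0.08212258] [[ 0.012  1.    -0.006]
 [ 0.968 -0.013 -0.252]
 [-0.252 -0.002 -0.968]] 0.03462859744721776 [-0.60073918  0.40073301  0.38802638] [ 0.09241818 -0.01169187 -0.00403708]
```

View pics/s7.png

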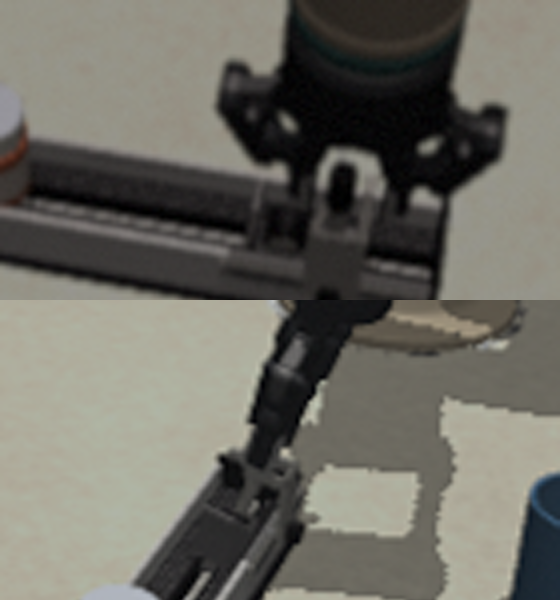

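Call:
drive_tool(targets=[0,0,0,0,0,-20,0.5,0,0,0,0,0,-40,0.6,0,0,0,0,0,-50,1,0,7.3,0,0,0,-20,1,0,7.3,0,0,0,0,1,0,0,0,0,0,0,1])

```text
clock: 13.02
position: [0.4612, 0.0525, 0.2088]
ee_rot: [0.0, 0.713, 0.701, -0.0]
contact_force: [-0.7, -0.6, -0.9]
width: 0.0854
```

```bash
python3 - <<'E'
from h import *
st=get_state(); print(st['clock'],st['position'],rot(st['ee_rot']).as_matrix().round(3),st['width'],st['contact_force'],st['qpos'])
w=get_image('wrist');save('w8.png',w); np.save('st8.npy',st,allow_pickle=True)
a=get_image('side');b=get_image('scene') 
save('s8.png',np.vstack([cv2.resize(a[170:270,285:425],None,fx=4,fy=4,interpolation=cv2.INTER_CUBIC)[:300],cv2.resize(b[150:250,300:440],None,fx=4,fy=4,interpolation=cv2.INTER_CUBIC)[:300]]))
E
```

```text
13.025 [0.4611526  0.05245196 0.20876874] [[ 0.017  1.     0.   ]
 [ 1.    -0.017 -0.001]
 [-0.001  0.    -1.   ]] 0.08538986454103363 [-0.69272392 -0.56949497 -0.90903586] [-3.63768681e-02  1.23258377e-01  1.76401146e+00 -6.09649389e-04
  1.25396536e+00 -1.96150768e-02]
```

View pics/s8.png

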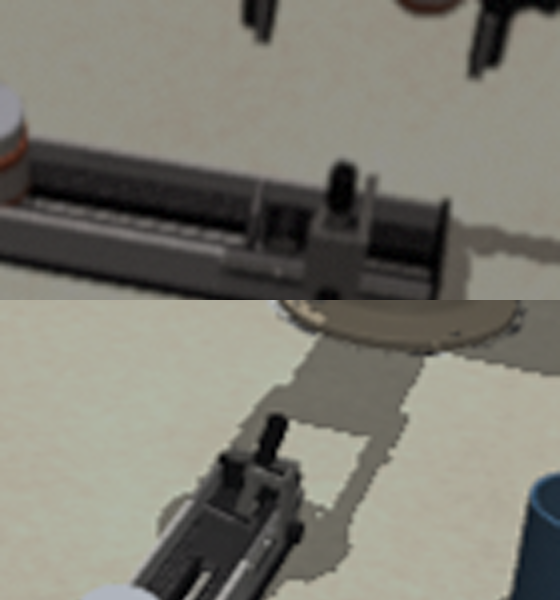

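View pics/w8.png

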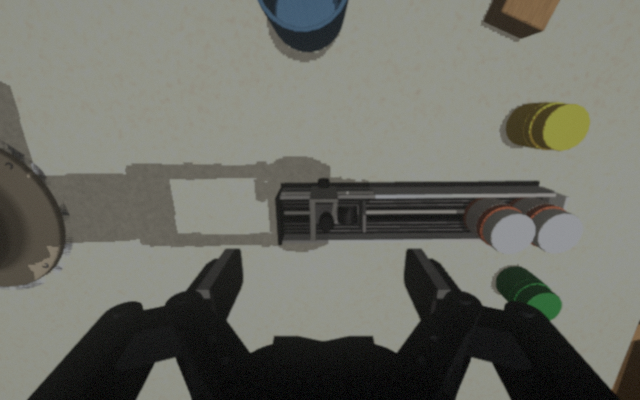

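Call:
drive_tool(targets=[0,0,10,0,0,0,1,0,0,10,0,0,0,1,0,0,10,0,0,0,1,0,0,10,0,0,0,1,0,0,10,0,0,0,1,0,0,10,0,0,0,1,0,0,10,0,0,0,1,0,0,10,0,0,0,1,0,0,9.7,0,0,0,1])

```text
clock: 14.3
position: [0.4608, 0.0553, 0.2077]
ee_rot: [0.0, 1.0, -0.005, -0.001]
contact_force: [-0.6, 0.1, -0.3]
width: 0.0855
```

Call:
drive_tool(targets=[0,0,0,-4.5,42,0,1,0,0,0,-4.5,42,0,1,0,0,0,-4.5,42,0,1,0,0,0,-4.5,42,0,1,0,0,0,-4.5,42,0,1,0,0,0,-4,42,0,1,0,0,0,0,42,0,1,0,0,0,0,0,0,1,0,0,0,0,0,0,1])

```text
clock: 15.42
position: [0.4327, -0.2383, 0.2077]
ee_rot: [-0.001, 1.0, -0.003, -0.001]
contact_force: [-0.2, 0.9, 0.2]
width: 0.0855
```

```bash
python3 - <<'E'
from h import *
st=get_state(); print(st['clock'],st['position'],rot(st['ee_rot']).as_matrix().round(4),st['width'],st['contact_force'],st['qpos'])
w=get_image('wrist');save('w9.png',w); np.save('st9.npy',st,allow_pickle=True)
E
```

```text
15.425 [ 0.43267603 -0.23829949  0.20769886] [[ 1.     -0.0061 -0.0017]
 [-0.0061 -1.      0.0016]
 [-0.0017 -0.0016 -1.    ]] 0.08554369366982524 [-0.23348291  0.88062762  0.18097507] [-6.44577670e-01  1.70591496e-01  1.70806435e+00  2.66249772e-04
  1.26528128e+00  9.32270182e-01]
```

View pics/w9.png

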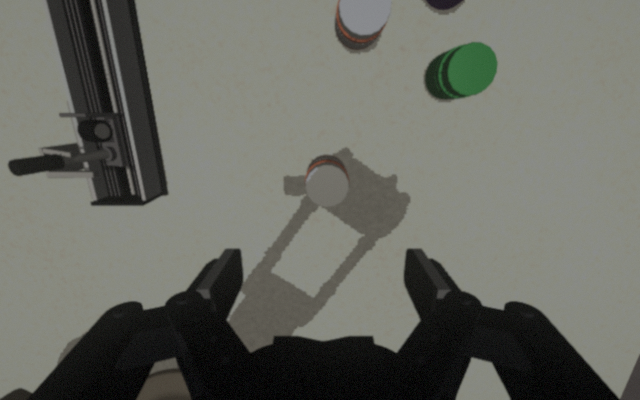

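```bash
python3 - <<'E'
from h import *
st=np.load('st9.npy',allow_pickle=True).item(); C=cam('wrist',st)
w=cv2.imread('pics/w9.png'); 
cv2.imwrite('pics/c9.png',cv2.resize(w[140:220,270:400],None,fx=5,fy=5,interpolation=cv2.INTER_CUBIC))
print(onz([(327,184),(363,13)],C,.064), proj([[.434,-.243,.064]],C))
E
```

```text
[[ 0.43506902 -0.24189342  0.064     ]
 [ 0.5920184  -0.27414772  0.064     ]] [[328.04615069 184.97133916]]
```

View pics/c9.png

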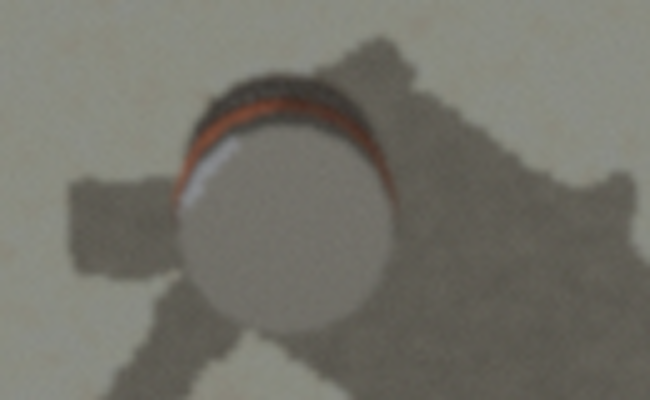

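Call:
drive_tool(targets=[0,0,0,1.5,4.2,50,1,0,0,0,0,0,50,1,0,0,0,0,0,50,1,0,0,0,0,0,20,1,0,0,0,0,0,13,1,0,0,0,0,0,0,1,0,0,0,0,0,0,1])

```text
clock: 16.35
position: [0.4351, -0.244, 0.0264]
ee_rot: [0.001, 1.0, -0.003, 0.001]
contact_force: [-0.5, 0.1, 1.7]
width: 0.0851
```

```bash
python3 - <<'E'
from h import *
st=get_state(); print(st['clock'],st['position'],rot(st['ee_rot']).as_matrix().round(4),st['width'],st['contact_force'])
a=get_image('side');b=get_image('scene') 
save('s10.png',np.vstack([cv2.resize(a[100:180,335:455],None,fx=4,fy=4,interpolation=cv2.INTER_CUBIC)[:300],cv2.resize(b[130:210,230:350],None,fx=4,fy=4,interpolation=cv2.INTER_CUBIC)[:300]]))
E
```

```text
16.35 [ 0.43505147 -0.24403588  0.0264125 ] [[ 1.     -0.0064  0.0017]
 [-0.0064 -1.     -0.0012]
 [ 0.0017  0.0012 -1.    ]] 0.08514459587151874 [-0.47220152  0.07932765  1.65813717]
```

View pics/s10.png

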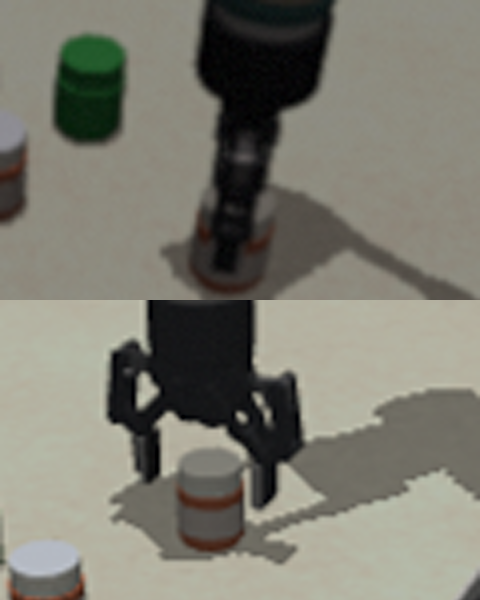

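Call:
drive_tool(targets=[0,0,0,0,0,0,0.65,0,0,0,0,0,0,0.5,0,0,0,0,0,0,0.45,0,0,0,0,0,0,0.45], grip_force=40)

```text
clock: 16.95
position: [0.4343, -0.2438, 0.0261]
ee_rot: [-0.0, 1.0, -0.004, 0.0]
contact_force: [-0.8, 1.3, 6.0]
width: 0.0484
```

Call:
drive_tool(targets=[0,0,0,0,0,-5,0.45,0,0,0,0,0,-20,0.45,0,0,0,0,0,-30,0.45,0,0,0,0,0,-40,0.45,0,0,0,0,0,-5,0.45,0,0,0,0,0,0,0.45])

```text
clock: 17.7
position: [0.4338, -0.2436, 0.125]
ee_rot: [-0.0, 1.0, -0.004, -0.0]
contact_force: [-0.4, 0.6, -2.6]
width: 0.0484
```

```bash
python3 - <<'E'
from h import *
st=get_state(); print(st['clock'],st['position'],rot(st['ee_rot']).as_matrix().round(4),st['width'],st['contact_force'])
a=get_image('side');b=get_image('scene') 
save('s11.png',np.vstack([cv2.resize(a[60:160,335:455],None,fx=3,fy=3,interpolation=cv2.INTER_CUBIC)[:300],cv2.resize(b[90:190,230:350],None,fx=3,fy=3,interpolation=cv2.INTER_CUBIC)[:300]]))
E
```

```text
17.7 [ 0.43375489 -0.24355091  0.12499706] [[ 1.0e+00 -7.1e-03 -5.0e-04]
 [-7.1e-03 -1.0e+00  4.0e-04]
 [-5.0e-04 -4.0e-04 -1.0e+00]] 0.04838707894377393 [-0.4433156   0.59680116 -2.59993943]
```

View pics/s11.png

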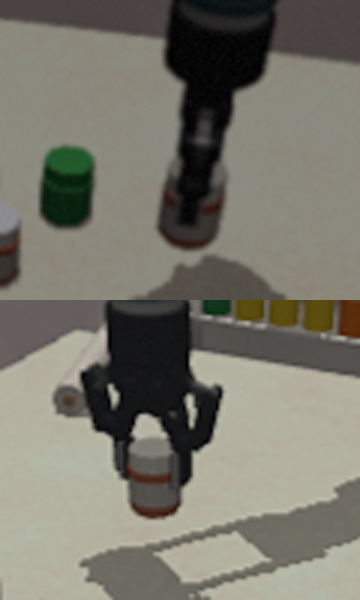

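Call:
drive_tool(targets=[0,0,0,12,-17,-5,0.45,0,0,0,24,-35,-5,0.45,0,0,0,24,-35,0,0.45,0,0,0,24,-35,0,0.45,0,0,0,24,-35,0,0.45,0,0,0,24,-35,0,0.45,0,0,0,24,-35,0,0.45,0,0,0,12,-18,0,0.45,0,0,0.3,0,0,0,0.45,0,0,0,0,0,0,0.45])

```text
clock: 19.05
position: [0.6028, -0.0009, 0.1347]
ee_rot: [0.0, 1.0, -0.006, -0.001]
contact_force: [0.4, -0.2, -2.4]
width: 0.0483
```

```bash
python3 - <<'E'
from h import *
st=get_state(); print(st['clock'],st['position'],rot(st['ee_rot']).as_matrix().round(4),st['width'],st['contact_force'])
E
```

```text
19.05 [ 0.60277713 -0.00094548  0.13469352] [[ 9.999e-01 -1.260e-02 -2.300e-03]
 [-1.260e-02 -9.999e-01 -7.000e-04]
 [-2.300e-03  7.000e-04 -1.000e+00]] 0.04833171056191177 [ 0.36967672 -0.18096872 -2.43418534]
```

Call:
drive_tool(targets=[0,0,0,4.7,-2,0,0.45,0,0,0,0,0,20,0.45,0,0,0,0,0,25,0.45,0,0,0,0,0,10,0.45,0,0,0,0,0,0,0.45,0,0,0,0,0,0,0.45])

```text
clock: 19.8
position: [0.6094, 0.0016, 0.0814]
ee_rot: [0.0, 1.0, -0.006, 0.001]
contact_force: [0.8, -0.7, -2.3]
width: 0.0487
```

```bash
python3 - <<'E'
from h import *
st=get_state(); print(st['clock'],st['position'],rot(st['ee_rot']).as_matrix().round(4),st['width'],st['contact_force'])
a=get_image('side');b=get_image('scene') 
save('s12.png',np.vstack([cv2.resize(a[150:250,240:390],None,fx=3,fy=3,interpolation=cv2.INTER_CUBIC)[:300],cv2.resize(b[160:260,280:430],None,fx=3,fy=3,interpolation=cv2.INTER_CUBIC)[:300]]))
E
```

```text
19.8 [0.60944261 0.00164685 0.0814377 ] [[ 9.999e-01 -1.260e-02  1.900e-03]
 [-1.260e-02 -9.999e-01 -1.000e-04]
 [ 1.900e-03  1.000e-04 -1.000e+00]] 0.04874153403389571 [ 0.81062368 -0.67168033 -2.30925663]
```

View pics/s12.png

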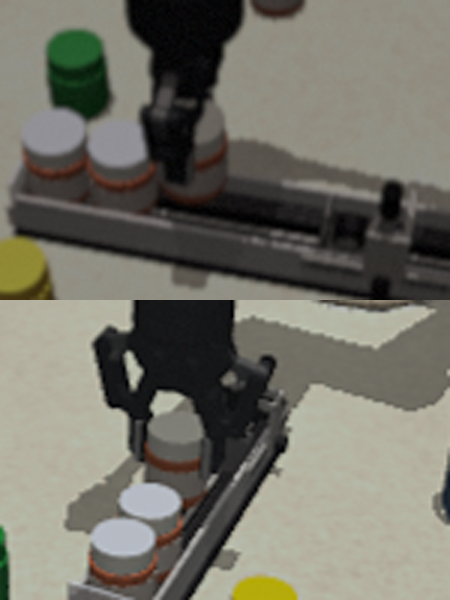

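Call:
drive_tool(targets=[0,0,0,-2,0.5,10,0.45,0,0,0,0,0,8,0.45,0,0,0,0,0,6,0.45,0,0,0,0,0,4,0.45,0,0,0,0,0,0,0.45])

```text
clock: 20.52
position: [0.6064, 0.0015, 0.052]
ee_rot: [-0.0, 1.0, -0.006, -0.0]
contact_force: [-0.2, 0.1, -1.3]
width: 0.0484
```

Call:
drive_tool(targets=[0,0,0,0,0,3,0.45,0,0,0,0,0,2,0.45,0,0,0,0,0,0,0.45])

```text
clock: 20.9
position: [0.6065, 0.0015, 0.0473]
ee_rot: [-0.0, 1.0, -0.006, -0.0]
contact_force: [-0.6, -0.7, -1.4]
width: 0.0483
```

Call:
drive_tool(targets=[0,0,0,0,0,1,0.45,0,0,0,0,0,0,0.45])

```text
clock: 21.15
position: [0.6066, 0.0014, 0.0465]
ee_rot: [-0.0, 1.0, -0.006, 0.0]
contact_force: [0.0, 0.8, -1.1]
width: 0.0487
```

Call:
drive_tool(targets=[0,0,0,0,0,1,0.45,0,0,0,0,0,0,0.45])

```text
clock: 21.4
position: [0.6068, 0.0014, 0.0461]
ee_rot: [-0.0, 1.0, -0.006, 0.0]
contact_force: [-1.4, -0.0, 3.5]
width: 0.0486
```

Call:
drive_tool(targets=[0,0,0,0,0,0,0.7,0,0,0,0,0,0,0.8,0,0,0,0,0,0,0.8,0,0,0,0,0,-10,0.8,0,0,0,0,0,-40,0.9,0,0,0,0,0,-50,1,0,0,0,0,0,-30,1,0,0,0,0,0,0,1])

```text
clock: 22.4
position: [0.6086, 0.0013, 0.1791]
ee_rot: [0.0, 1.0, -0.006, 0.004]
contact_force: [0.5, -0.1, -0.2]
width: 0.0856
```

```bash
python3 - <<'E'
from h import *
st=get_state(); print(st['clock'],st['position'],rot(st['ee_rot']).as_matrix().round(4),st['width'],st['contact_force'])
a=get_image('side');b=get_image('scene') 
save('side13.png',a)
save('s13.png',np.vstack([cv2.resize(a[150:250,240:390],None,fx=3,fy=3,interpolation=cv2.INTER_CUBIC)[:300],cv2.resize(b[160:260,280:430],None,fx=3,fy=3,interpolation=cv2.INTER_CUBIC)[:300]]))
E
```

```text
22.4 [0.6086411  0.00128166 0.17914902] [[ 9.999e-01 -1.220e-02  7.400e-03]
 [-1.220e-02 -9.999e-01 -7.000e-04]
 [ 7.400e-03  6.000e-04 -1.000e+00]] 0.0855596368223458 [ 0.45429945 -0.05958483 -0.24667096]
```

View pics/s13.png

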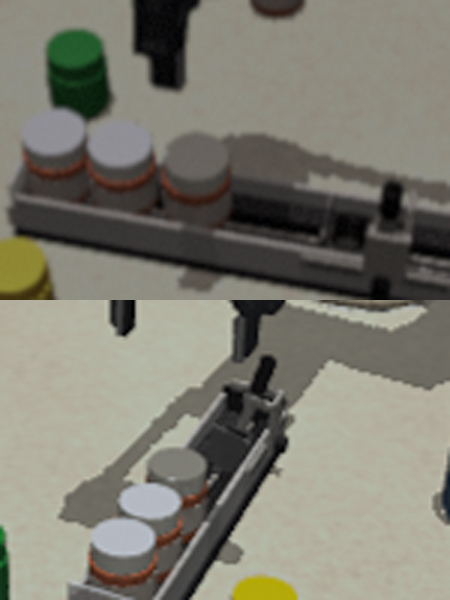

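Call:
drive_tool(targets=[0,0,0,-1,20,0,1,0,0,0,-1,40,0,1,0,0,0,-1,40,0,1,0,0,0,-1,40,0,1,0,0,0,-1,40,0,1,0,0,0,-1,40,0,1,0,0,0,-1,40,0,1,0,0,0,0,18,0,1,0,0,0,0,0,0,1,0,0,0,0,0,0,1])

```text
clock: 23.75
position: [0.596, -0.2751, 0.175]
ee_rot: [-0.001, 1.0, -0.006, -0.0]
contact_force: [0.5, 0.2, 0.0]
width: 0.0852
```

```bash
python3 - <<'E'
from h import *
st=get_state(); print(st['clock'],st['position'],rot(st['ee_rot']).as_matrix().round(4),st['width'],st['contact_force'])
w=get_image('wrist'); save('w14.png',w)
C=cam('wrist',st); np.save('st14.npy',st,allow_pickle=True)
print(proj([[.598,-.277,.064]],C))
E
```

```text
23.75 [ 0.59596303 -0.27514118  0.17498887] [[ 9.999e-01 -1.170e-02 -9.000e-04]
 [-1.170e-02 -9.999e-01  1.600e-03]
 [-9.000e-04 -1.600e-03 -1.000e+00]] 0.08523312741038903 [0.4659702  0.2117421  0.03475196]
[[325.57516613 193.29683868]]
```

View pics/w14.png

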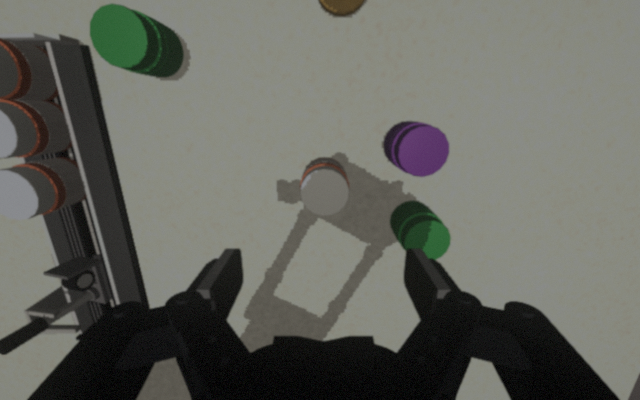

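```bash
python3 - <<'E'
from h import *
st=np.load('st14.npy',allow_pickle=True).item(); C=cam('wrist',st)
w=cv2.imread('pics/w14.png'); 
cv2.imwrite('pics/c14.png',cv2.resize(w[145:225,260:380],None,fx=5,fy=5,interpolation=cv2.INTER_CUBIC))
print(onz([(325,189),(325,191)],C,.064))
E
```

```text
[[ 0.60223186 -0.27649457  0.064     ]
 [ 0.60026996 -0.27647639  0.064     ]]
```

View pics/c14.png

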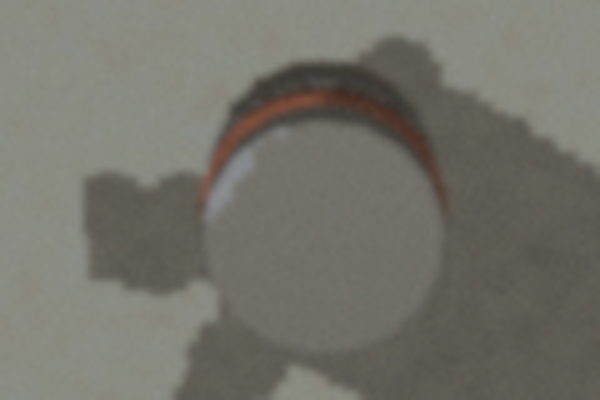

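Call:
drive_tool(targets=[0,0,0,3,1.7,40,0.95,0,0,0,0,0,50,0.95,0,0,0,0,0,35,0.95,0,0,0,0,0,16,0.95,0,0,0,0,0,8,0.95,0,0,0,0,0,0,0.95,0,0,0,0,0,0,0.95])

```text
clock: 24.68
position: [0.6002, -0.2787, 0.0279]
ee_rot: [0.001, 1.0, -0.006, 0.001]
contact_force: [0.2, -0.5, 0.2]
width: 0.0813
```

```bash
python3 - <<'E'
from h import *
st=get_state(); print(st['clock'],st['position'],rot(st['ee_rot']).as_matrix().round(4),st['width'],st['contact_force'])
a=get_image('side');b=get_image('scene') 
save('s15.png',np.vstack([cv2.resize(a[80:160,285:405],None,fx=4,fy=4,interpolation=cv2.INTER_CUBIC)[:300],cv2.resize(b[150:230,180:300],None,fx=4,fy=4,interpolation=cv2.INTER_CUBIC)[:300]]))
E
```

```text
24.675 [ 0.60021773 -0.27865357  0.02793325] [[ 0.9999 -0.0122  0.0025]
 [-0.0122 -0.9999 -0.0013]
 [ 0.0025  0.0013 -1.    ]] 0.08125393556429615 [ 0.17090779 -0.53424964  0.16957824]
```

View pics/s15.png

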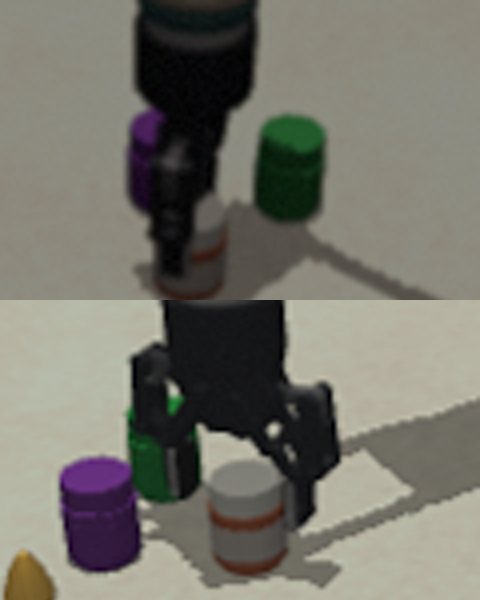

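Call:
drive_tool(targets=[0,0,0,-0.8,0,1,0.65,0,0,0,0,0,0,0.5,0,0,0,0,0,0,0.45,0,0,0,0,0,0,0.45,0,0,0,0,0,0,0.45], grip_force=40)

```text
clock: 25.4
position: [0.5986, -0.2782, 0.026]
ee_rot: [0.0, 1.0, -0.006, 0.0]
contact_force: [-0.6, 0.5, 4.1]
width: 0.0488
```

Call:
drive_tool(targets=[0,0,0,0,0,-5,0.45,0,0,0,0,0,-20,0.45,0,0,0,0,0,-40,0.45,0,0,0,0,0,-40,0.45,0,0,0,0,0,-5,0.45,0,0,0,0,0,0,0.45])

```text
clock: 26.15
position: [0.5978, -0.2779, 0.1346]
ee_rot: [-0.0, 1.0, -0.006, -0.001]
contact_force: [-0.2, 0.3, -2.2]
width: 0.0485
```

```bash
python3 - <<'E'
from h import *
st=get_state(); print(st['clock'],st['position'],rot(st['ee_rot']).as_matrix().round(4),st['width'],st['contact_force'])
b=get_image('scene') 
save('s16.png',cv2.resize(b[100:230,180:350],None,fx=3,fy=3,interpolation=cv2.INTER_CUBIC))
E
```

```text
26.15 [ 0.59783943 -0.27788455  0.13459386] [[ 9.999e-01 -1.230e-02 -1.100e-03]
 [-1.230e-02 -9.999e-01  7.000e-04]
 [-1.100e-03 -7.000e-04 -1.000e+00]] 0.04850532031562531 [-0.24013284  0.29255605 -2.1953944 ]
```

View pics/s16.png

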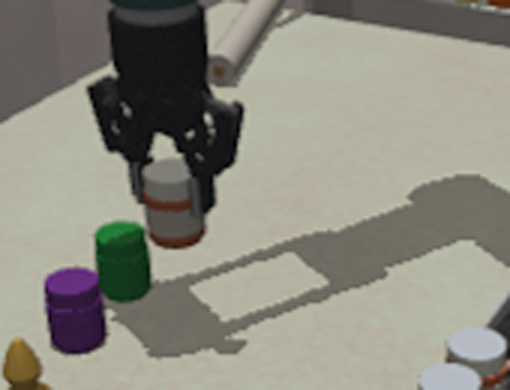

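Call:
drive_tool(targets=[0,0,0,-3.5,-20,-2,0.45,0,0,0,-7.8,-40,0,0.45,0,0,0,-7.8,-40,0,0.45,0,0,0,-7.8,-40,0,0.45,0,0,0,-7.8,-40,0,0.45,0,0,0,-7.8,-40,0,0.45,0,0,0,-7.8,-40,0,0.45,0,0,0,-3.5,-19,0,0.45,0,0,0,0,0,0,0.45,0,0,0,0,0,0,0.45])

```text
clock: 27.45
position: [0.5484, 0.0006, 0.1373]
ee_rot: [0.0, 1.0, -0.006, 0.0]
contact_force: [0.8, 0.2, -1.6]
width: 0.0487
```

```bash
python3 - <<'E'
from h import *
st=get_state(); print(st['clock'],st['position'],rot(st['ee_rot']).as_matrix().round(4),st['width'],st['contact_force'])
E
```

```text
27.45 [0.54836407 0.00058506 0.13729966] [[ 9.999e-01 -1.240e-02  2.000e-04]
 [-1.240e-02 -9.999e-01 -9.000e-04]
 [ 2.000e-04  8.000e-04 -1.000e+00]] 0.04869090049857986 [ 0.82496998  0.17076856 -1.60212347]
```

Shift y slightly and lower to just above the walls.

Call:
drive_tool(targets=[0,0,0,-0.8,-1.2,0,0.45,0,0,0,0,0,20,0.45,0,0,0,0,0,25,0.45,0,0,0,0,0,13,0.45,0,0,0,0,0,0,0.45,0,0,0,0,0,0,0.45])

```text
clock: 28.2
position: [0.5481, 0.0024, 0.0801]
ee_rot: [0.0, 1.0, -0.006, 0.001]
contact_force: [-0.4, -0.5, -0.9]
width: 0.0486
```

```bash
python3 - <<'E'
from h import *
st=get_state(); print(st['clock'],st['position'],st['width'],st['contact_force'])
a=get_image('side');b=get_image('scene') 
save('s17.png',np.vstack([cv2.resize(a[150:250,240:390],None,fx=3,fy=3,interpolation=cv2.INTER_CUBIC)[:300],cv2.resize(b[160:260,280:430],None,fx=3,fy=3,interpolation=cv2.INTER_CUBIC)[:300]]))
E
```

```text
28.2 [0.54806407 0.00235546 0.08013889] 0.048609947276855386 [-0.39722412 -0.50989039 -0.86921685]
```

View pics/s17.png

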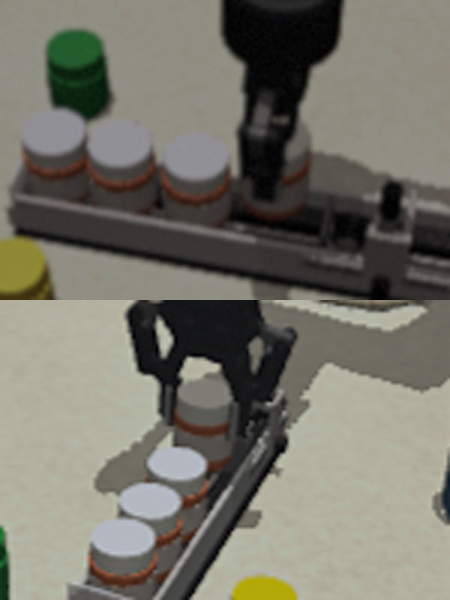

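Call:
drive_tool(targets=[0,0,0,0,0.3,9,0.45,0,0,0,0,0,8,0.45,0,0,0,0,0,6,0.45,0,0,0,0,0,4,0.45,0,0,0,0,0,3,0.45,0,0,0,0,0,0,0.45])

```text
clock: 29.05
position: [0.5472, 0.0024, 0.0492]
ee_rot: [-0.0, 1.0, -0.006, -0.0]
contact_force: [0.0, 0.3, -1.8]
width: 0.0485
```

Call:
drive_tool(targets=[0,0,0,0,0,2,0.45,0,0,0,0,0,0,0.45])

```text
clock: 29.3
position: [0.5472, 0.0024, 0.0475]
ee_rot: [-0.0, 1.0, -0.006, 0.0]
contact_force: [0.4, -0.2, -0.8]
width: 0.0482
```

Call:
drive_tool(targets=[0,0,0,0,0,1,0.45,0,0,0,0,0,0,0.45])

```text
clock: 29.55
position: [0.5472, 0.0024, 0.0465]
ee_rot: [-0.0, 1.0, -0.006, 0.0]
contact_force: [-0.1, 0.2, -1.4]
width: 0.0486
```

Call:
drive_tool(targets=[0,0,0,0,0,1,0.45,0,0,0,0,0,0,0.45])

```text
clock: 29.8
position: [0.5474, 0.0024, 0.0459]
ee_rot: [-0.0, 1.0, -0.006, 0.0]
contact_force: [-1.7, -0.2, 2.9]
width: 0.0484
```

Call:
drive_tool(targets=[0,0,0,0,0,0.5,0.45,0,0,0,0,0,0,0.45])

```text
clock: 30.05
position: [0.5474, 0.0024, 0.0459]
ee_rot: [0.0, 1.0, -0.006, 0.0]
contact_force: [-2.1, 0.2, 7.1]
width: 0.0482
```

Seated on the floor. Release and lift.

Call:
drive_tool(targets=[0,0,0,0,0,-0.5,0.7,0,0,0,0,0,0,0.8,0,0,0,0,0,0,0.8,0,0,0,0,0,-10,0.8,0,0,0,0,0,-40,0.9,0,0,0,0,0,-50,0.9,0,0,0,0,0,-20,0.7,0,0,0,0,0,0,0.6])

```text
clock: 31.05
position: [0.5486, 0.0022, 0.1678]
ee_rot: [0.0, 1.0, -0.006, 0.003]
contact_force: [-0.8, 0.2, -0.0]
width: 0.0512
```

```bash
python3 - <<'E'
from h import *
st=get_state(); print(st['clock'],st['position'],rot(st['ee_rot']).as_matrix().round(4),st['width'],st['contact_force'],st['qpos'])
a=get_image('side');b=get_image('scene') 
save('side18.png',a);save('scene18.png',b)
save('s18.png',np.vstack([cv2.resize(a[150:250,240:390],None,fx=3,fy=3,interpolation=cv2.INTER_CUBIC)[:300],cv2.resize(b[160:260,280:430],None,fx=3,fy=3,interpolation=cv2.INTER_CUBIC)[:300]]))
E
```

```text
31.05 [0.54860688 0.00221477 0.16780657] [[ 9.999e-01 -1.220e-02  5.100e-03]
 [-1.220e-02 -9.999e-01 -5.000e-04]
 [ 5.100e-03  5.000e-04 -1.000e+00]] 0.051217067115907185 [-0.83220195  0.21834858 -0.00389585] [-1.22859795e-01  2.77393127e-01  1.66755513e+00  8.96732333e-05
  1.19152776e+00  1.46013858e+00]
```

View pics/s18.png

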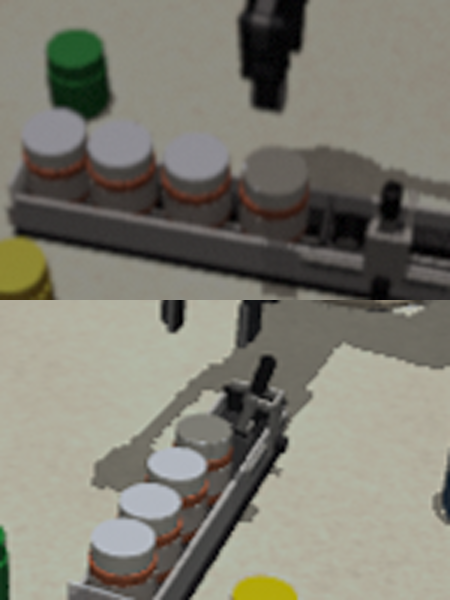

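Call:
drive_tool(targets=[0,0,-10,0,0,0,0.5,0,0,-10,0,0,0,0.5,0,0,-10,0,0,0,0.5,0,0,-10,0,0,0,0.5,0,0,-10,0,0,0,0.5,0,0,-10,0,0,0,0.5,0,0,-10,0,0,0,0.5,0,0,-10,0,0,0,0.5,0,0,-10,0,0,0,0.5,0,0,0,13,-29,-2,0.5,0,0,0,14,-29,-2,0.5,0,0,0,14,-29,0,0.5])

```text
clock: 32.65
position: [0.4588, 0.0448, 0.1678]
ee_rot: [-0.001, 0.712, 0.703, -0.001]
contact_force: [-0.5, 1.1, 0.3]
width: 0.0428
```

Call:
drive_tool(targets=[0,-7.3,0,0,0,0,0.5,0,-7.3,0,0,0,0,0.5,0,0,0,0,0,0,0.5,0,0,0,0,0,0,0.5])

```text
clock: 33.15
position: [0.4601, 0.0443, 0.1685]
ee_rot: [0.088, 0.705, 0.697, -0.091]
contact_force: [0.2, -0.5, -0.3]
width: 0.0426
```

```bash
python3 - <<'E'
from h import *
st=get_state(); M=rot(st['ee_rot']).as_matrix(); print(st['clock'],st['position'],M.round(4),st['width'],st['contact_force'])
print('tool shift to target mm', M.T@(np.array([.4615,.0213,.0837])-st['position'])*1000)
E
```

```text
33.15 [0.46012519 0.04434424 0.16851721] [[ 0.0109  0.9999 -0.0053]
 [ 0.9679 -0.0119 -0.2511]
 [-0.2511 -0.0024 -0.9679]] 0.04260359271124541 [ 0.22340107 -0.45669493 -0.32386966]
tool shift to target mm [-0.98861862  1.84809529 87.87772093]
```

Call:
drive_tool(targets=[0,0,0,-1,1.8,25,0.5,0,0,0,0,0,25,0.5,0,0,0,0,0,20,0.5,0,0,0,0,0,12,0.5,0,0,0,0,0,5,0.5,0,0,0,0,0,0,0.5,0,0,0,0,0,0,0.5])

```text
clock: 34.02
position: [0.4628, 0.0216, 0.0861]
ee_rot: [0.09, 0.706, 0.697, -0.09]
contact_force: [-0.2, 0.5, 0.0]
width: 0.0426
```

```bash
python3 - <<'E'
from h import *
st=get_state(); M=rot(st['ee_rot']).as_matrix(); print(st['clock'],st['position'],M.round(4),st['width'],st['contact_force'])
a=get_image('side');b=get_image('scene') 
save('s19.png',np.vstack([cv2.resize(a[170:270,285:425],None,fx=4,fy=4,interpolation=cv2.INTER_CUBIC)[:300],cv2.resize(b[150:250,300:440],None,fx=4,fy=4,interpolation=cv2.INTER_CUBIC)[:300]]))
E
```

```text
34.025 [0.46284616 0.02162991 0.08610496] [[ 0.0122  0.9999 -0.0017]
 [ 0.9677 -0.0122 -0.2518]
 [-0.2518  0.0015 -0.9678]] 0.042634136972175336 [-0.1641293   0.46556157  0.03358782]
```

View pics/s19.png

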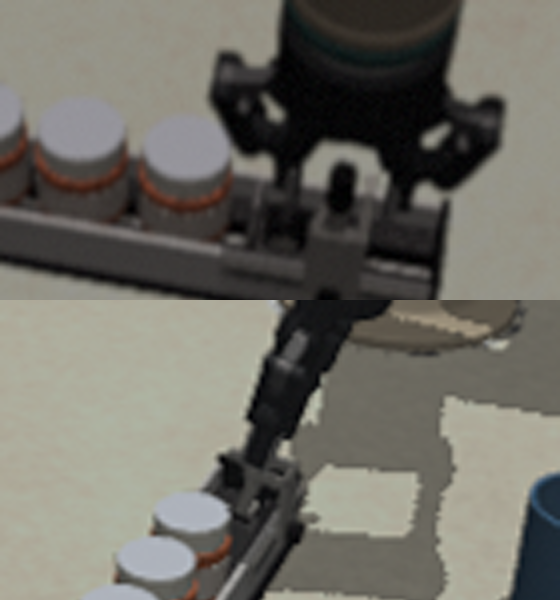

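Call:
drive_tool(targets=[0,0,0,0,-1.5,1.5,0.4,0,0,0,0,0,0,0.2,0,0,0,0,0,0,0.1,0,0,0,0,0,0,0.1,0,0,0,0,0,0,0.1], grip_force=35)

```text
clock: 34.75
position: [0.4624, 0.0213, 0.0844]
ee_rot: [0.09, 0.706, 0.697, -0.089]
contact_force: [6.0, -0.6, -2.1]
width: 0.0142
```

```bash
python3 - <<'E'
from h import *
st=get_state(); M=rot(st['ee_rot']).as_matrix(); print(st['clock'],st['position'],M.round(4),st['width'],st['contact_force'],st['moment'])
E
```

```text
34.75 [0.46242917 0.02134379 0.08435893] [[ 1.200e-02  9.999e-01  2.000e-04]
 [ 9.678e-01 -1.150e-02 -2.516e-01]
 [-2.516e-01  3.200e-03 -9.678e-01]] 0.014181474534733536 [ 6.04560718 -0.551782   -2.09809425] [ 0.15172653 -0.88742198  0.21888497]
```

Call:
drive_tool(targets=[0,0,0,0,-1.5,0,0.1,0,0,0,0,-1.5,0,0.1,0,0,0,0,0,0,0.1])

```text
clock: 35.12
position: [0.4599, 0.0213, 0.0844]
ee_rot: [0.091, 0.706, 0.697, -0.089]
contact_force: [6.0, -0.4, -3.9]
width: 0.0135
```

Call:
drive_tool(targets=[0,0,0,0,-1,0,0.1,0,0,0,0,0,0,0.1])

```text
clock: 35.38
position: [0.459, 0.0214, 0.0844]
ee_rot: [0.091, 0.706, 0.697, -0.089]
contact_force: [6.5, -1.0, -3.6]
width: 0.0137
```

Call:
drive_tool(targets=[0,2.8,0,-3.6,0,0.1,0.1,0,2.8,0,-3.6,0,0.1,0.1,0,2.8,0,-3.6,0,0.1,0.1,0,0,0,0,0,0,0.1])

```text
clock: 35.88
position: [0.459, 0.0101, 0.0864]
ee_rot: [0.039, 0.711, 0.701, -0.036]
contact_force: [6.6, 0.0, -4.2]
width: 0.014
```

```bash
python3 - <<'E'
from h import *
st=get_state(); M=rot(st['ee_rot']).as_matrix(); print(st['clock'],st['position'],M.round(4),st['width'],st['contact_force'],st['moment'])
E
```

```text
35.875 [0.45898643 0.01009543 0.0863889 ] [[ 0.0148  0.9999  0.0034]
 [ 0.9942 -0.0144 -0.1066]
 [-0.1065  0.005  -0.9943]] 0.014029527572750588 [ 6.61710414  0.03584883 -4.23470065] [ 0.20976435 -1.05726673  0.16582002]
```

Call:
drive_tool(targets=[0,2.8,0,-3.6,0,0.1,0.1,0,2.9,0,-3.4,0,0.1,0.1,0,0,0,0,0,0,0.1,0,0,0,0,0,0,0.1])

```text
clock: 36.38
position: [0.4589, 0.0032, 0.0867]
ee_rot: [0.005, 0.712, 0.702, -0.001]
contact_force: [6.0, -0.4, -3.8]
width: 0.0142
```

```bash
python3 - <<'E'
from h import *
st=get_state(); M=rot(st['ee_rot']).as_matrix(); print(st['clock'],st['position'],M.round(4),st['width'],st['contact_force'],st['moment'])
a=get_image('side');b=get_image('scene') 
save('s20.png',np.vstack([cv2.resize(a[170:270,285:425],None,fx=4,fy=4,interpolation=cv2.INTER_CUBIC)[:300],cv2.resize(b[150:250,300:440],None,fx=4,fy=4,interpolation=cv2.INTER_CUBIC)[:300]]))
E
```

```text
36.375 [0.45889684 0.00322232 0.08672994] [[ 0.0137  0.9999  0.0046]
 [ 0.9999 -0.0136 -0.0084]
 [-0.0084  0.0047 -1.    ]] 0.014179861669253066 [ 5.97502973 -0.43079513 -3.78072376] [-0.07717183 -1.07778339 -0.00368896]
```

View pics/s20.png

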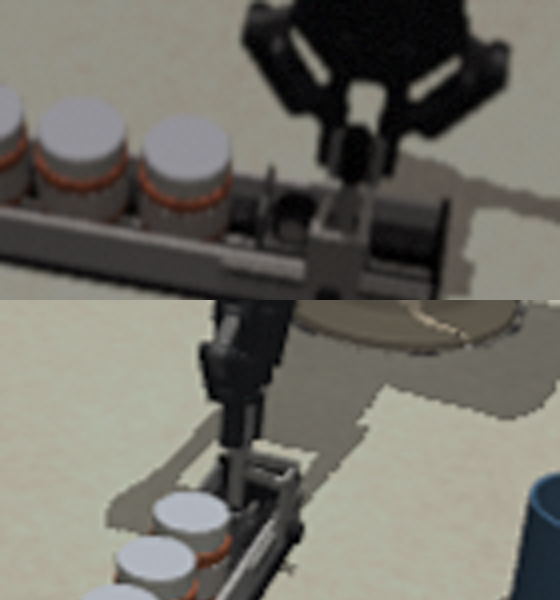

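Call:
drive_tool(targets=[0,0,0,0,3,0,0.1,0,0,0,0,3,0,0.1,0,0,0,0,3,0,0.1,0,0,0,0,3,0,0.1,0,0,0,0,0,0,0.1])

```text
clock: 37.1
position: [0.4711, 0.0033, 0.0867]
ee_rot: [0.005, 0.712, 0.703, -0.001]
contact_force: [7.1, -1.3, -3.0]
width: 0.0139
```

Call:
drive_tool(targets=[0,0,0,0,2,0,0.1,0,0,0,0,2,0,0.1,0,0,0,0,2,0,0.1,0,0,0,0,2,0,0.1,0,0,0,0,2,0,0.1,0,0,0,0,0,0,0.1])

```text
clock: 37.85
position: [0.4807, 0.0032, 0.0867]
ee_rot: [0.005, 0.712, 0.703, -0.002]
contact_force: [6.3, -0.8, -3.1]
width: 0.0141
```

```bash
python3 - <<'E'
from h import *
st=get_state(); M=rot(st['ee_rot']).as_matrix(); print(st['clock'],st['position'],M.round(4),st['width'],st['contact_force'],st['moment'])
a=get_image('side');b=get_image('scene') 
save('s21.png',np.vstack([cv2.resize(a[150:250,240:390],None,fx=4,fy=4,interpolation=cv2.INTER_CUBIC)[:380]]))
E
```

```text
37.85 [0.48073536 0.00320156 0.08672845] [[ 0.0127  0.9999  0.0041]
 [ 0.9999 -0.0126 -0.0087]
 [-0.0086  0.0042 -1.    ]] 0.014095579101626158 [ 6.25662073 -0.76321341 -3.14315168] [-0.12906418 -0.96247095  0.0123048 ]
```

View pics/s21.png

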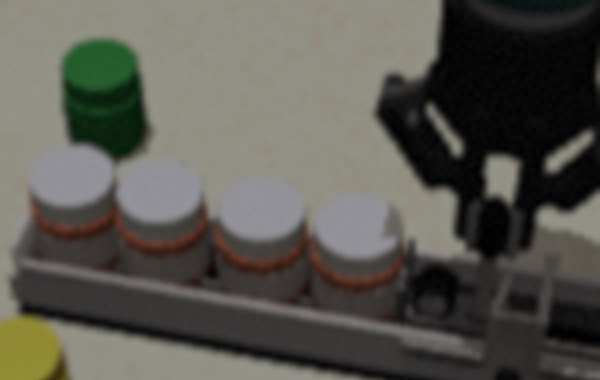

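Call:
drive_tool(targets=[0,0,0,0,1.5,0,0.1,0,0,0,0,1.5,0,0.1,0,0,0,0,1.5,0,0.1,0,0,0,0,1.5,0,0.1,0,0,0,0,0,0,0.1])

```text
clock: 38.58
position: [0.4854, 0.0032, 0.0867]
ee_rot: [0.004, 0.711, 0.703, -0.002]
contact_force: [4.0, -0.3, 1.4]
width: 0.014
```

Call:
drive_tool(targets=[0,0,0,0,1,0,0.1,0,0,0,0,1,0,0.1,0,0,0,0,0,0,0.1])

```text
clock: 38.95
position: [0.487, 0.0032, 0.0866]
ee_rot: [0.003, 0.711, 0.703, -0.003]
contact_force: [4.2, -0.4, 3.7]
width: 0.0141
```

Call:
drive_tool(targets=[0,0,0,0,1,0,0.1,0,0,0,0,1,0,0.1,0,0,0,0,0,0,0.1])

```text
clock: 39.33
position: [0.489, 0.0032, 0.0866]
ee_rot: [0.003, 0.711, 0.703, -0.003]
contact_force: [4.3, -0.8, 4.5]
width: 0.0136
```

Call:
drive_tool(targets=[0,0,0,0,1,0,0.1,0,0,0,0,1,0,0.1,0,0,0,0,0,0,0.1])

```text
clock: 39.7
position: [0.4899, 0.0032, 0.0867]
ee_rot: [0.003, 0.711, 0.703, -0.004]
contact_force: [2.1, 0.2, 7.5]
width: 0.0135
```

Call:
drive_tool(targets=[0,0,0,0,1,0,0.1,0,0,0,0,0,0,0.1])

```text
clock: 39.95
position: [0.49, 0.0032, 0.0867]
ee_rot: [0.002, 0.711, 0.703, -0.004]
contact_force: [-0.4, -0.6, 9.3]
width: 0.0141
```

Call:
drive_tool(targets=[0,0,0,0,1,0,0.1,0,0,0,0,0,0,0.1])

```text
clock: 40.2
position: [0.4901, 0.0032, 0.0867]
ee_rot: [0.001, 0.711, 0.703, -0.005]
contact_force: [-1.6, -1.6, 11.8]
width: 0.0142
```

Call:
drive_tool(targets=[0,0,0,0,-0.7,0,0.1,0,0,0,0,0,0,0.1])

```text
clock: 40.45
position: [0.4901, 0.0032, 0.0867]
ee_rot: [0.002, 0.711, 0.703, -0.004]
contact_force: [-0.9, -0.8, 10.6]
width: 0.0137
```

```bash
python3 - <<'E'
from h import *
st=get_state(); M=rot(st['ee_rot']).as_matrix(); print(st['clock'],st['position'],M.round(4),st['width'],st['contact_force'],st['moment'])
a=get_image('side');b=get_image('scene') 
save('s22.png',np.vstack([cv2.resize(a[150:250,240:390],None,fx=3,fy=3,interpolation=cv2.INTER_CUBIC)[:300],cv2.resize(b[160:260,280:430],None,fx=3,fy=3,interpolation=cv2.INTER_CUBIC)[:300]]))
E
```

```text
40.45 [0.49006    0.00321723 0.08665846] [[ 0.012   0.9999 -0.0034]
 [ 0.9999 -0.012  -0.0087]
 [-0.0087 -0.0033 -1.    ]] 0.013712620725277918 [-0.85282711 -0.79066419 10.61048929] [-0.18597751 -0.16683657  0.01195725]
```

View pics/s22.png

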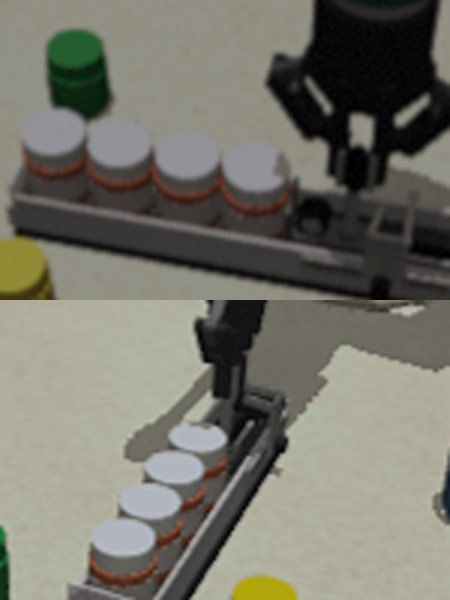

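Call:
drive_tool(targets=[0,0,0,0,0,0,0.25,0,0,0,0,0,0,0.4,0,0,0,0,0,0,0.45,0,0,0,0,0,0,0.45])

```text
clock: 41.05
position: [0.4913, 0.0033, 0.0859]
ee_rot: [0.002, 0.711, 0.703, -0.003]
contact_force: [-0.5, 0.1, 1.1]
width: 0.0383
```

```bash
python3 - <<'E'
from h import *
st=get_state(); M=rot(st['ee_rot']).as_matrix(); print(st['clock'],st['position'],M.round(4),st['width'],st['contact_force'],st['moment'])
a=get_image('side');b=get_image('scene') 
save('s23.png',np.vstack([cv2.resize(a[150:250,240:390],None,fx=3,fy=3,interpolation=cv2.INTER_CUBIC)[:300],cv2.resize(b[160:260,280:430],None,fx=3,fy=3,interpolation=cv2.INTER_CUBIC)[:300]]))
E
```

```text
41.05 [0.49129935 0.00327986 0.08594723] [[ 0.0122  0.9999 -0.0015]
 [ 0.9999 -0.0122 -0.0084]
 [-0.0084 -0.0014 -1.    ]] 0.038257484622805774 [-0.5084713   0.07876761  1.06728031] [ 0.00451374 -0.00316928  0.01185838]
```

View pics/s23.png

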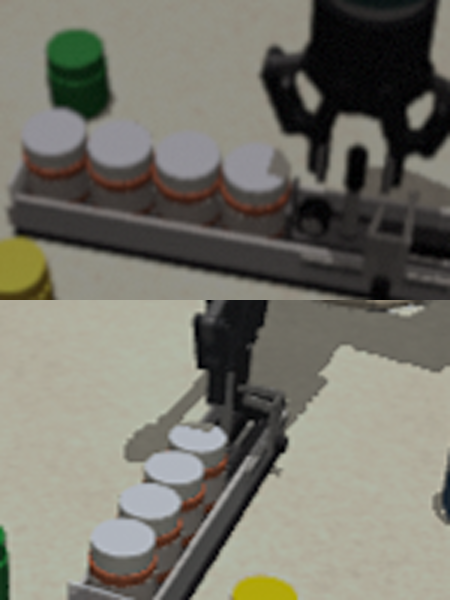

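Released; the handle stays put and upright. Lift clear and check.

Call:
drive_tool(targets=[0,0,0,0,0,-15,0.45,0,0,0,0,0,-30,0.45,0,0,0,0,0,-40,0.45,0,0,0,0,0,-40,0.45,0,0,0,-40,-20,0,0.45,0,0,0,-40,-20,0,0.45,0,0,0,-40,0,0,0.45,0,0,0,0,0,0,0.45,0,0,0,0,0,0,0.45])

```text
clock: 42.28
position: [0.4502, -0.1148, 0.2122]
ee_rot: [0.003, 0.712, 0.703, -0.003]
contact_force: [-0.3, 0.7, 0.1]
width: 0.0382
```

```bash
python3 - <<'E'
from h import *
from meas import lids
st=get_state(); print(st['clock'],st['position'],st['width'],st['contact_force'],st['qd'].round(3))
w=get_image('wrist'); a=get_image('side');b=get_image('scene') 
save('w24.png',w);save('side24.png',a);save('scene24.png',b)
save('s24.png',np.vstack([cv2.resize(a[150:250,240:390],None,fx=3,fy=3,interpolation=cv2.INTER_CUBIC)[:300],cv2.resize(b[160:260,280:430],None,fx=3,fy=3,interpolation=cv2.INTER_CUBIC)[:300]]))
CS=cam('scene')
t=lambda p:(-(p[0]-.5875),-(p[1]-.0013))
for x in (-125,-75,-25,25):
    X=.5875-x/1000; print(x,proj([[X,.0013+.0127*x/1000,.084]],CS),proj([[X,.0013+.0127*x/1000,.084]],cam('side')))
E
```

```text
42.275 [ 0.45018523 -0.11477073  0.21222266] 0.03820345186956669 [-0.34336213  0.7411081   0.05115118] [ 0.022 -0.002  0.004 -0.002 -0.001 -0.004]
-125 [[320.13102836 238.4287672 ]] [[256.91002243 192.92953916]]
-75 [[329.27766262 226.36617898]] [[278.9859676  196.82704817]]
-25 [[337.69274922 215.26673308]] [[301.51757851 200.8027735 ]]
25 [[345.45983767 205.02061226]] [[324.47824951 204.85190773]]
```

View pics/s24.png

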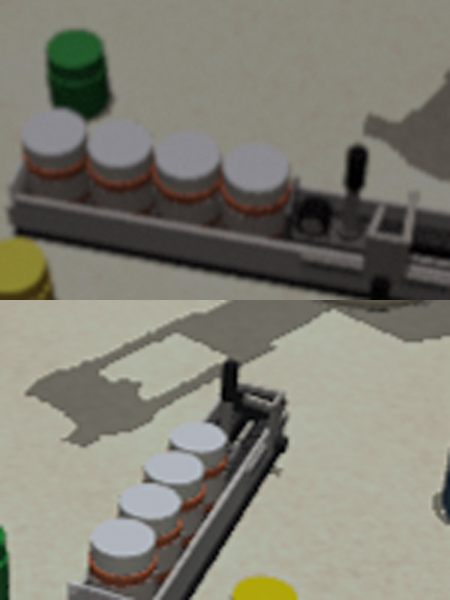

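View pics/scene24.png

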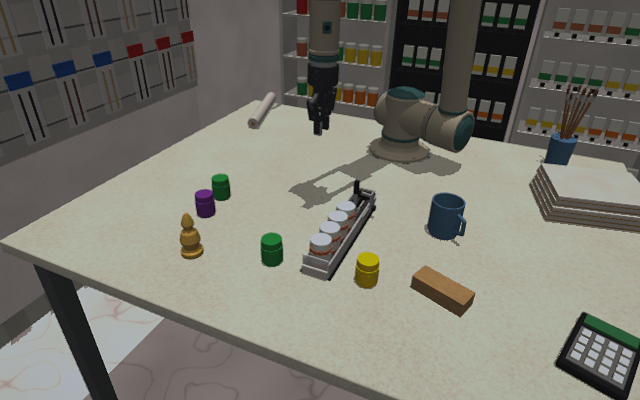

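```bash
python3 -c "
from rig import sign_off
print(sign_off())"
```

```text
the job is handed in; nothing more can be done
None
```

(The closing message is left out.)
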